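# Roll a fuel pump barrel into the tester's nest with a paddle

## Task

Take the paddle from its stand and, touching the round pump barrel with nothing but the paddle, roll it gently up the sloping track and over the low ramp into the nest. Press it there against the sprung contact pad with about 8 N for one second, never with more than 16 N, then draw the paddle back so that the barrel stays in the nest and stand the paddle upright in its stand again. Leave the other things on the bench where they are.

Things in the scene. Friction and masses are not known exactly. Their poses are not given: they have to be found in the camera images.
- track: Fixed aluminium track of the pump tester, 285 mm long, 88 mm wide. Origin on the bench under its middle, z up, x horizontal in the direction the barrel is rolled. The lane climbs towards +x at 6 degrees and is 40 mm above the bench at x = -75 mm. Its side guides are 64 mm apart and 12 mm high. Blades held 10 mm above the lane clear everything up to the pad.
- park (a point): Point of the lane surface, on its centre line, under the parked barrel (axes as the track's). A fixed lip 6 mm high across the lane, 15 to 21 mm behind this point, keeps the parked barrel from rolling down; the lane begins 60 mm behind this point.
- crest_mid (a point): Where the nest's crest is on average (axes as the track's); the nest is clamped up to 15 mm before or beyond it along the lane, not reported: find it by feel. Nest: a ramp 26 mm long up to a crest 5.5 mm above the lane, then a pocket on lane level, where the barrel drops in and settles 14 mm (its axis) beyond the crest, then the sprung pad on a block 46 mm high.
- barrel_center (a point): Centre of the pump barrel, a steel cylinder 40 mm across, 58 mm long over its black end bosses, about 0.35 kg, lying across the lane against the lip. Unsupported it rolls down. Over the ramp it takes under 5 N; in the pocket the push drops; the black pad, set 1 to 13 mm beyond the settled barrel (not reported), gives 2.5 N per mm for 4 mm and is then solid.
- paddle_grip (a point): Point in the middle of the paddle's wooden handle. The paddle (90 g) stands upright in the stand: white blade 12 mm thick (its x) 48 mm wide (its y) 42 mm high, with a handle 22 mm (x) by 26 mm (y), 55 mm high, on top of it. z up; the grip point is 70 mm above the blade's lower edge and 27 mm below the handle's top.
- slot (a point): Centre of the floor of the paddle stand's slot, 6 mm above the bench; the slot is 16 mm (its x) by 54 mm (its y) and 24 mm deep, z up. The stand is fixed. The paddle starts in it with its x along the slot's x.
- flange: Cream plastic pump flange, a round cover 150 mm across with two red capped ports, lying on the bench; origin under its centre. To be left alone.
- relay: Grey relay box 34 x 60 x 26 mm on the bench; origin under its centre. To be left alone.
- pot: Small steel cup 68 mm across, 60 mm high; origin under its centre. To be left alone.
There are look-alikes about, which are no part of the job. There is more than one size of the part that bears paddle_grip; the job needs the middle-sized.

How it is judged:
By the outcome, as a careful person would: the job done as asked, in the order asked, and still so for the second after the job is handed in, with the robot touching nothing.
It also fails if it takes over 67 s, if anything falls off the work surface, if the arm or the gripper's body presses on something with over 40 N, if the wrist force passes 120 N, or if a joint passes its speed limit or range.

## Robot

A 6-joint arm with a two-finger parallel gripper is mounted at the origin on the work surface. World frame = base frame: x ahead of the robot, y to its left, z up, the work surface at z = 0. Lengths are in mm, angles in rad, forces in N, time in s.
With the tool pointing down it reaches from about 275 to 825 mm from the base axis. Payload 4.9 kg.
Tool frame: the origin (TCP) lies at the very end of the fingers, on their centre line; the grasp point (between the pads) lies 19 mm behind it; z points along the fingers, y is the direction in which the jaws open and shut (so a half turn about z gives the same grasp; the last joint's range is limited). The gripper opens to 85 mm and grips with 20 to 120 N. Pads are 22 mm wide; open, the fingers measure 114 mm over their backs; the gripper's body (76 mm by 85 mm) begins 54 mm behind the grasp point. The pads swing forward as they close: fully open they stand 13 mm farther back than shut.
Start: joints at [-1.319, 0.326, -0.193, 1.052, 0, 1.437], TCP at [206.978, -509.587, 231.281] pointing down, gripper open.
Joint ranges: [-2.65, 2.65], [-0.97, 1.79], [-1.3, 1.35], [-1.93, 2.1], [-1.47, 1.37], [-3.14, 3.14]. Speed limits (rad/s): [2.57, 2.57, 3.14, 3.14, 3.14, 3.14].

## Interface

Orientations are given as a rotation vector (axis times angle).
In Python, from workcell import readout, cams, order, models gives the robot as it stands. The module is installed in compiled form; this text tells all that it offers.
- The arm moves only by the tool servo_tool, never from a script. Its argument "rows" is a list of rows, each a list of 5 numbers: the shift along the tool's x, y, z each as a share of 15 cm, from -1 to 1, then the turn about the tool's z as a share of pi/4 rad, from -1 to 1, then the gripper command: -1 is shut, 1 is fully open, values between are in proportion. A call has 1 to 8 rows; each row is the pose to reach, as a shift and turn from the pose measured when the call began, along the tool's axes at that moment; what a row does not reach only later rows make up. A row lasts 1/12 s, in which the tool goes at most 41.7 mm and 7.16 degrees, less where a joint would pass 70% of its speed; a pose out of reach is approached as far as the arm can. A call with a number of a shift or a turn outside -1 to 1 is refused whole. A call with a gripper value outside its range is refused whole. The fingers move at their own pace and stop on an object; "grip_force" is the grip in N (left out, the last holds). Time passes only in rows, so rows that repeat a pose let the fingers close. It gives the time, the measured TCP pose, the force and the opening at its end, in the units of the state.
- readout.state(): the state, without advancing time (a new reading comes with each control period).
- cams.camera(name): name is "scene" or "top" or "wrist"; returns the picture (400x640x3 uint8, red, green, blue); there is no depth.
- cams.camera_params(name): a dict with "mtx" (3x3 intrinsics, pixels), "camera_from_world" (4x4, takes a point from world to camera coordinates); the wrist camera has in their place "hand_eye" (4x4, takes a point from camera to tool coordinates, whose origin is the TCP and whose axes are the flange's). Camera axes: x right, y down, z forward; pixel columns grow to the right and rows downward; lengths in mm; the calibration is good to about 2 mm. The wrist camera is an equidistant fisheye: a pixel r from the principal point sees the ray r / f radians off the axis. A picture is of the moment at which its call begins: read the wrist's pose just before it. camera_params takes no time and is no camera call.
- order.hand_in(): hands the job in, once; it reports no verdict.
Trained networks look in the newest picture that a camera, given by its name, has taken for a name from the list of things; names that differ only in an ending like _2 or _b are one class to them, and where a whole thing is asked for, a point or a joint stands for the part that bears it (a point fixed in the world has none). Each returns a list of dicts, best first, with "conf" (0 to 1); they miss things now and then, are a little off and sometimes report something else, mostly with a low value. They report only what shows in the picture. A call takes as long as a camera call. They do not tell look-alikes from the thing itself.
- models.masks_of(camera, label): "mask" (400x640 bool, what is visible of it).
- models.spot_point(camera, label): "point" ([x, y, z] in mm, in the coordinates of the camera as it stood for that picture, good to about 4 mm: a listed point, or the origin of a listed thing).
The state is a dict: "t": time; "joint_positions": joint angles; "dq": joint speeds; "joint_torque": joint torques, N m; "ee_pos": TCP position; "orientation": TCP orientation; "force": force on the tool from outside, world axes, zero at the start; "wrist_torque": the same for the moment, N m; "opening": finger opening in mm.
Only numpy, scipy, OpenCV 4.12 (cv2) and the standard library are available. Lean on these libraries where they do the work, as an engineer would, in place of code of your own. Each camera call takes 0.05 s, during which the arm holds its last target.

## Working session

There is one attempt and no reset: what is moved stays moved. The work goes in short steps, Python scripts to look and compute and a tool call to move; the robot and the scene stay as the last step left them, time stands still between calls to the robot, and variables do not carry over. Pictures are saved under pics/ and viewed, and the job is handed in when it is done.

Besides the shell and the picture viewer there is one more tool, called after ">>>" as name(argument=value, ...), one argument or row to a line, values as JSON. servo_tool: Moves the arm, as the interface text tells. Shift numbers are shares of 15 cm and turn numbers shares of pi/4 rad, none past 1 either way. Its arguments: {"type":"object","properties":{"rows":{"type":"array","items":{"type":"array","items":{"type":"number"}}},"grip_force":{"type":"number"}},"required":["rows"]}

```bash
mkdir -p pics; cat > h.py <<'E'
import numpy as np, cv2
from scipy.spatial.transform import Rotation as R
from workcell import readout, cams, order, models
def save(name,fn):
    im=cams.camera(name); cv2.imwrite('pics/'+fn,im[:,:,::-1]); return im
def T(s=None):
    s=s or readout.state(); M=np.eye(4); M[:3,:3]=R.from_rotvec(s['orientation']).as_matrix(); M[:3,3]=s['ee_pos']; return M
def towld(cam,p,Tw=None):
    c=cams.camera_params(cam); p=np.append(p,1)
    if 'hand_eye' in c: return ((Tw if Tw is not None else T())@np.array(c['hand_eye'])@p)[:3]
    return (np.linalg.inv(np.array(c['camera_from_world']))@p)[:3]
def ray(cam,u,v,Tw=None):
    c=cams.camera_params(cam);K=np.array(c['mtx']);x=(u-K[0,2])/K[0,0];y=(v-K[1,2])/K[1,1]
    if 'hand_eye' in c:
        r=np.hypot(x,y);d=np.array([np.sin(r)*x/r,np.sin(r)*y/r,np.cos(r)]) if r>0 else np.array([0,0,1.]);M=(Tw if Tw is not None else T())@np.array(c['hand_eye'])
    else: d=np.array([x,y,1]);M=np.linalg.inv(np.array(c['camera_from_world']))
    return M[:3,3],M[:3,:3]@(d/np.linalg.norm(d))
def onz(cam,u,v,z,Tw=None):
    o,d=ray(cam,u,v,Tw);return o+d*(z-o[2])/d[2]
def proj(cam,P,Tw=None):
    c=cams.camera_params(cam);K=np.array(c['mtx'])
    if 'hand_eye' in c:
        M=np.linalg.inv((Tw if Tw is not None else T())@np.array(c['hand_eye']))
    else: M=np.array(c['camera_from_world'])
    q=(M@np.append(P,1))[:3]
    if 'hand_eye' in c:
        t=np.arctan2(np.hypot(q[0],q[1]),q[2]);q=np.array([*(q[:2]/np.hypot(q[0],q[1])*t),1])
    else:q=q/q[2]
    return (K@q)[:2]
def mv(dw,yaw=0):  # world shift -> tool shares
    Rm=T()[:3,:3]; return np.round(Rm.T@np.array(dw)/150,4), yaw/(np.pi/4)
E
python3 - <<'E'
from h import *
np.set_printoptions(precision=1,suppress=True)
s=readout.state();print(s)
for c in ['scene','top']:
    save(c,c+'0.png')
    for l in ['track','park','crest_mid','barrel_center','paddle_grip','slot','flange','relay','pot']:
        r=models.spot_point(c,l); print(c,l,[(round(d['conf'],2),towld(c,d['point'])) for d in r])
print(readout.state()['t'])
E
```

```text
{'t': 0.0, 'joint_positions': array([-1.3,  0.3, -0.2,  1.1,  0. ,  1.4]), 'dq': array([-0., -0.,  0.,  0., -0.,  0.]), 'joint_torque': array([ -0. , -44.3,  26.2,   0. ,  -0. ,  -0. ]), 'ee_pos': array([ 206.8, -509. ,  230.5]), 'orientation': array([-3.1, -0.6,  0. ]), 'force': array([ 0.1, -0.7, -0.7]), 'wrist_torque': array([ 0. ,  0.1, -0.1]), 'opening': 85.38948407095009}
scene track [(0.81, array([597. ,  86. ,   3.2]))]
scene park [(0.8, array([594.8,  14.8,  35.6]))]
scene crest_mid [(0.63, array([598.3, 131.9,  56.8]))]
scene barrel_center [(0.92, array([596.5,   7. ,  60. ]))]
scene paddle_grip [(0.96, array([ 453.2, -299.1,   73.8])), (0.83, array([ 429.6, -180.4,   85.8])), (0.67, array([ 553.8, -271.5,   45.6])), (0.64, array([595.8,   3.7,  55. ])), (0.17, array([593.8,  13.9,  39. ]))]
scene slot [(0.69, array([ 453.1, -296.9,    5.9]))]
scene flange [(0.59, array([ 755.4, -303.1,   -3.9])), (0.19, array([427.7, 401.8,  -2.7]))]
scene relay [(0.55, array([386.3, 156.3,  -0.8]))]
scene pot [(0.92, array([425.9, 399.7,  -3.6]))]
top track [(0.88, array([593.9,  85.9,  -1.3]))]
top park [(0.8, array([588.6,  12.4,  41.5])), (0.47, array([591.5, 132.8,  60.1]))]
top crest_mid [(0.69, array([590.8, 132.4,  58.1]))]
top barrel_center [(0.89, array([592.9,   8.7,  57.5]))]
top paddle_grip [(0.88, array([ 425.7, -175.1,   92.6])), (0.7, array([ 555.6, -270.8,   44.4])), (0.61, array([ 447.9, -297.4,   72.1]))]
top slot [(0.7, array([ 449.1, -302.2,    9.3]))]
top flange [(0.57, array([ 750.5, -301.7,   -2.2]))]
top relay [(0.92, array([386.7, 151. ,   1.5])), (0.25, array([ 448.3, -298.2,   74.8]))]
top pot [(0.62, array([422.4, 399.6,   0.9]))]
1.0
```

View pics/scene0.png

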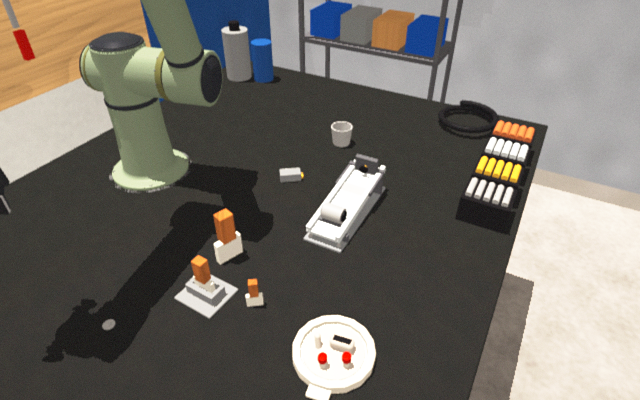

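View pics/top0.png

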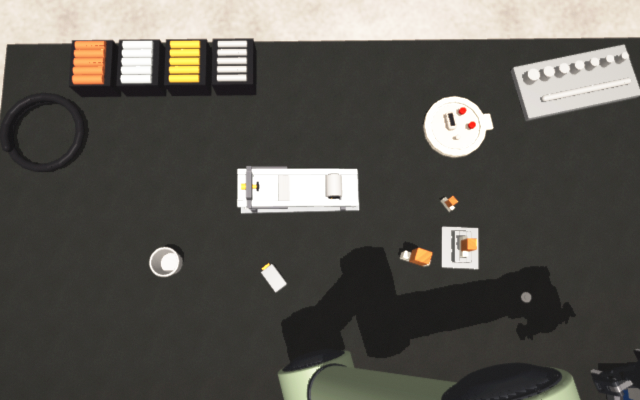

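```bash
python3 - <<'E'
from h import *
np.set_printoptions(precision=3,suppress=True)
print(T()); print(cams.camera_params('wrist'))
im=cv2.imread('pics/top0.png')
a=cv2.resize(im[160:220,230:370],None,fx=5.7,fy=5.7,interpolation=cv2.INTER_CUBIC)
b=cv2.resize(im[185:280,390:490],None,fx=6,fy=6,interpolation=cv2.INTER_CUBIC)
cv2.imwrite('pics/za.png',a);cv2.imwrite('pics/zb.png',b)
print(mv([235,195,80]))
for P in ([595,14,40],[450,-298,97]): print(proj('top',P),proj('scene',P))
E
```

```text
[[   0.926    0.376   -0.     206.987]
 [   0.376   -0.926   -0.    -509.58 ]
 [  -0.       0.      -1.     231.297]
 [   0.       0.       0.       1.   ]]
{'mtx': array([[309.707,   0.   , 315.777],
       [  0.   , 309.707, 201.387],
       [  0.   ,   0.   ,   1.   ]]), 'hand_eye': array([[  -0.   ,   -0.952,   -0.307,   78.895],
       [   1.   ,   -0.   ,   -0.   ,   -0.691],
       [   0.   ,   -0.307,    0.952, -143.177],
       [   0.   ,    0.   ,    0.   ,    1.   ]])}
(array([ 1.941, -0.615, -0.533]), 0.0)
[330.616 187.13 ] [333.355 216.487]
[471.167 243.2  ] [198.059 260.965]
```

View pics/za.png

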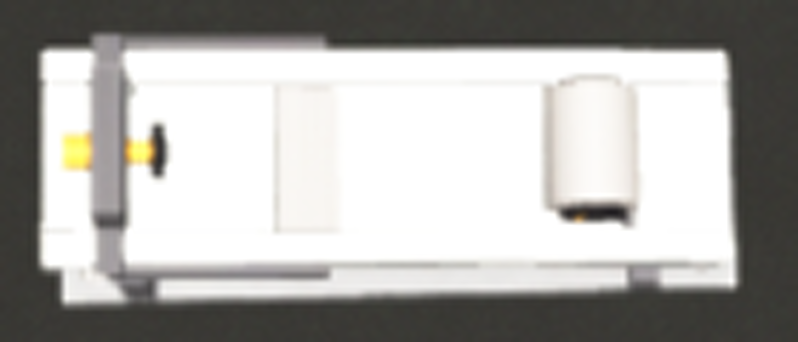

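View pics/zb.png

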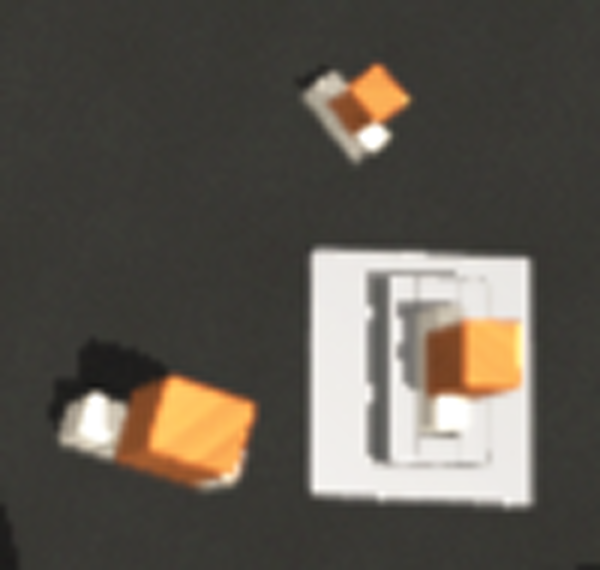

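>>> servo_tool(
  rows=[
    [0.8,-0.25,0,-1,1],
    [0.8,-0.25,0,-1,1],
    [0.8,-0.25,0,-1,1],
    [0.8,-0.25,0,-1,1],
    [0.8,-0.25,0,-1,1],
    [0.8,-0.25,0,-1,1],
    [0.8,-0.25,0,-1,1],
  ],
)

```text
t: 1.58
ee_pos: [304.5, -429.4, 231.4]
orientation: [2.613, 1.744, -0.0]
force: [0.7, -0.1, -1.2]
opening: 85.5
```

>>> servo_tool(
  rows=[
    [0.87,0.35,0,-1,1],
    [0.87,0.35,0,-1,1],
    [0.87,0.35,0,-1,1],
    [0.87,0.35,0,-1,1],
    [0.87,0.35,0,-1,1],
    [0.87,0.35,0,-1,1],
    [0.87,0.35,0,-1,1],
  ],
)

```text
t: 2.17
ee_pos: [403.6, -328.4, 231.4]
orientation: [1.738, 2.616, -0.0]
force: [0.4, 0.1, -0.6]
opening: 85.3
```

>>> servo_tool(
  rows=[
    [0.08,0.36,0,-1,1],
    [0.08,0.36,0,-1,1],
    [0.08,0.36,0,-1,1],
    [0.08,0.36,0,-1,1],
    [0.08,0.36,0,-1,1],
    [0.08,0.36,0,-1,1],
    [0.08,0.36,0,-1,1],
  ],
)

```text
t: 2.75
ee_pos: [448.8, -296.3, 231.4]
orientation: [0.597, 3.084, -0.001]
force: [0.5, -0.6, 0.1]
opening: 85.6
```

>>> servo_tool(
  rows=[
    [0,0,0,-0.487,1],
    [0,0,0,-0.487,1],
    [0,0,0,-0.487,1],
    [0,0,0,-0.487,1],
    [0,0,0,-0.487,1],
  ],
)

```text
t: 3.17
ee_pos: [448.8, -296.3, 231.4]
orientation: [0.004, 3.141, -0.001]
force: [-0.2, 0.1, 0.4]
opening: 85.3
```

```bash
python3 - <<'E'
from h import *
np.set_printoptions(precision=2,suppress=True)
Tw=T();print(Tw,readout.state()['joint_positions']);np.save('Tw1.npy',Tw)
save('wrist','w1.png')
for l in ['paddle_grip','slot']:
    r=models.spot_point('wrist',l); print(l,[(round(d['conf'],2),towld('wrist',d['point'],Tw)) for d in r])
E
```

```text
[[  -1.      0.      0.    448.79]
 [   0.      1.     -0.   -296.29]
 [  -0.     -0.     -1.    231.43]
 [   0.      0.      0.      1.  ]] [-0.72  0.3  -0.22  1.04 -0.   -0.72]
paddle_grip [(0.78, array([ 556.19, -272.21,   49.74])), (0.59, array([ 451.44, -296.23,   75.73])), (0.59, array([ 424.21, -180.85,   89.1 ]))]
slot [(0.74, array([ 452.62, -293.65,    9.08]))]
```

View pics/w1.png

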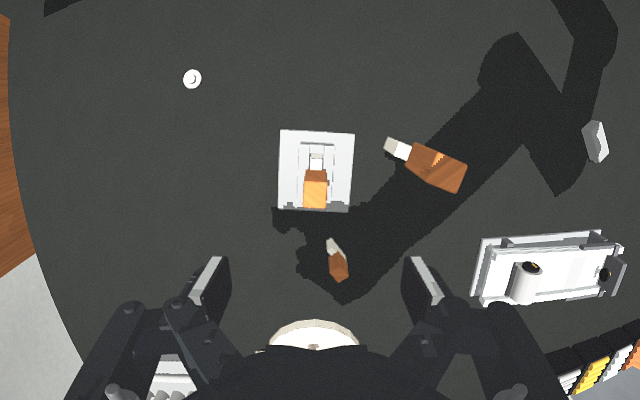

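```bash
python3 - <<'E'
import cv2
im=cv2.imread('pics/w1.png')
cv2.imwrite('pics/w1z.png',cv2.resize(im[120:220,265:365],None,fx=6,fy=6,interpolation=cv2.INTER_CUBIC))
E
```

```text
(no output)
```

View pics/w1z.png

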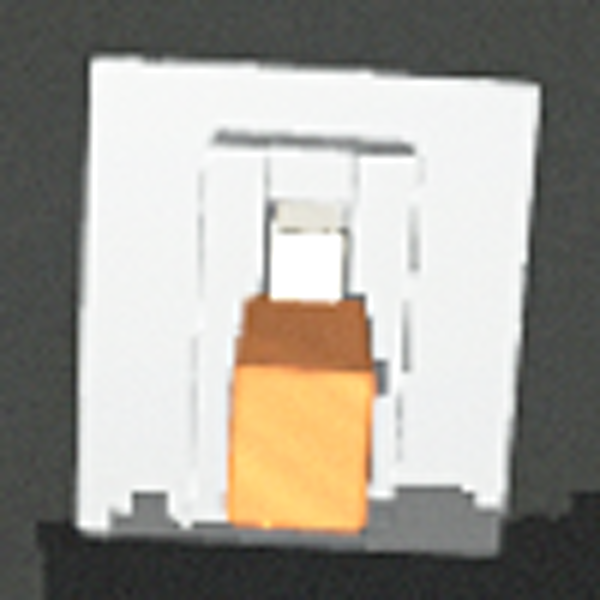

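```bash
python3 - <<'E'
from h import *
np.set_printoptions(precision=1,suppress=True)
Tw=np.load('Tw1.npy')
def f(L,z):
    P=np.array([onz('wrist',265+(u+.5)/6-.5,120+(v+.5)/6-.5,z,Tw) for u,v in L]);print(P[:,:2].round(1).tolist(),P.mean(0));
    for i in range(4):
        d=P[(i+1)%4]-P[i];print(np.linalg.norm(d).round(1),np.degrees(np.arctan2(d[1],d[0])).round(1))
f([(232,365),(375,370),(365,530),(228,525)],103)
f([(92,60),(540,85),(500,553),(80,530)],6)
f([(205,140),(420,150),(400,500),(195,520)],30)
# handle top in top cam: zoom b 6x offset 390,185
P=np.array([onz('top',390+u/6,185+v/6,103) for u,v in [(465,320),(522,322),(518,390),(462,395)]]);print(P,P.mean(0))
E
```

```text
[[437.7, -306.9], [438.5, -285.4], [464.0, -286.7], [463.1, -307.9]] [ 450.8 -296.7  103. ]
21.6 87.8
25.5 -3.0
21.2 -92.3
25.5 177.8
[[399.0, -338.1], [404.2, -249.3], [502.7, -255.0], [497.4, -343.7]] [ 450.8 -296.5    6. ]
89.0 86.7
98.6 -3.3
88.8 -93.5
98.5 176.8
[[412.5, -314.5], [414.5, -274.5], [483.0, -277.6], [487.0, -317.7]] [ 449.3 -296.1   30. ]
40.0 87.2
68.6 -2.6
40.3 -84.3
74.6 177.5
[[ 460.5 -288.6  103. ]
 [ 459.4 -310.   103. ]
 [ 434.1 -306.7  103. ]
 [ 432.6 -285.7  103. ]] [ 446.7 -297.7  103. ]
```

>>> servo_tool(
  rows=[
    [-0.013,-0.002,0.25,0.07,1],
    [-0.013,-0.002,0.5,0.07,1],
    [-0.013,-0.002,0.7,0.07,1],
    [-0.013,-0.002,0.8,0.07,1],
    [-0.013,-0.002,0.8,0.07,1],
    [-0.013,-0.002,0.8,0.07,1],
  ],
)

```text
t: 3.82
ee_pos: [450.3, -296.3, 111.0]
orientation: [-0.09, -3.139, -0.001]
force: [0.8, -0.3, 0.6]
opening: 85.4
```

```bash
python3 - <<'E'
from h import *
np.set_printoptions(precision=1,suppress=True)
Tw=T();print(Tw);np.save('Tw2.npy',Tw)
save('wrist','w2.png')
r=models.spot_point('wrist','paddle_grip'); print([(round(d['conf'],2),towld('wrist',d['point'],Tw)) for d in r])
E
```

```text
[[  -1.     0.1   -0.   450.3]
 [   0.1    1.     0.  -296.3]
 [   0.     0.    -1.   111. ]
 [   0.     0.     0.     1. ]]
[(0.85, array([ 421.2, -182.8,   91.1])), (0.77, array([ 452.3, -298.5,   74. ])), (0.59, array([ 556.4, -275.4,   49.2]))]
```

View pics/w2.png

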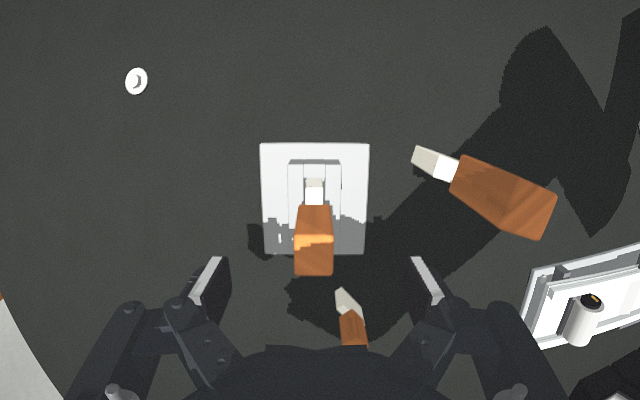

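>>> servo_tool(
  rows=[
    [0,0,0.2,0,1],
    [0,0,0.36,0,1],
    [0,0,0.36,0,1],
    [0,0,0.36,0,0],
    [0,0,0.36,0,-0.2],
    [0,0,0.36,0,-0.35],
    [0,0,0.36,0,-0.35],
    [0,0,0.36,0,-0.35],
  ],
  grip_force=60,
)

```text
t: 4.58
ee_pos: [452.5, -298.2, 60.1]
orientation: [0.09, 3.137, -0.005]
force: [-0.3, 0.5, -0.2]
opening: 27.9
```

>>> servo_tool(
  rows=[
    [0,0,0,0,-0.5],
    [0,0,0,0,-0.7],
    [0,0,0,0,-1],
    [0,0,0,0,-1],
    [0,0,0,0,-1],
    [0,0,0,0,-1],
  ],
  grip_force=60,
)

```text
t: 5.08
ee_pos: [452.7, -298.4, 60.5]
orientation: [0.09, 3.136, -0.006]
force: [-0.9, 0.4, 4.5]
opening: 21.2
```

```bash
python3 - <<'E'
from h import *
np.set_printoptions(precision=3,suppress=True)
s=readout.state();print(s);Tw=T(s);np.save('Tgrasp.npy',Tw);print(Tw)
save('wrist','w3.png')
E
```

```text
{'t': 5.0833, 'joint_positions': array([-0.719,  0.484, -0.44 ,  0.641, -0.   , -0.662]), 'dq': array([-0.   , -0.001, -0.001, -0.   , -0.   ,  0.001]), 'joint_torque': array([ -0.091, -44.267,  19.438,  -0.312,  -0.039,  -0.001]), 'ee_pos': array([ 452.725, -298.407,   60.457]), 'orientation': array([ 0.09 ,  3.136, -0.006]), 'force': array([-0.851,  0.41 ,  4.548]), 'wrist_torque': array([ 0.133,  0.151, -0.047]), 'opening': 21.159173578327565}
[[  -0.998    0.057    0.004  452.725]
 [   0.057    0.998   -0.004 -298.407]
 [  -0.004   -0.004   -1.      60.457]
 [   0.       0.       0.       1.   ]]
```

View pics/w3.png

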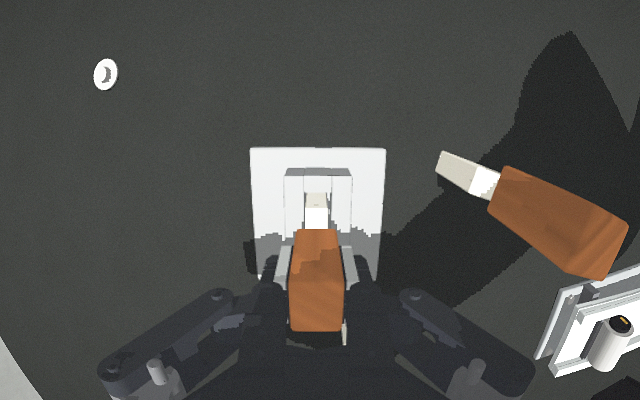

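>>> servo_tool(
  rows=[
    [0,0,-0.08,0,-1],
    [0,0,-0.2,0,-1],
    [0,0,-0.35,0,-1],
    [0,0,-0.5,0,-1],
    [0,0,-0.7,0,-1],
    [0,0,-0.87,0,-1],
    [0,0,-0.97,0,-1],
    [0,0,-0.97,0,-1],
  ],
)

```text
t: 5.8
ee_pos: [453.7, -299.1, 209.1]
orientation: [0.09, 3.132, -0.011]
force: [0.4, 0.4, -0.7]
opening: 21.4
```

>>> servo_tool(
  rows=[
    [-0.12,0.12,0,-0.07,-1],
    [-0.24,0.3,0,-0.07,-1],
    [-0.35,0.5,0,-0.07,-1],
    [-0.45,0.7,0,-0.07,-1],
    [-0.52,0.85,0,-0.07,-1],
    [-0.54,0.93,0,-0.07,-1],
    [-0.54,0.93,0,-0.07,-1],
  ],
)

```text
t: 6.38
ee_pos: [542.2, -161.7, 207.1]
orientation: [-0.002, 3.136, -0.009]
force: [-0.8, 0.2, -1.2]
opening: 21.6
```

```bash
python3 - <<'E'
from h import *
np.set_printoptions(precision=3,suppress=True)
s=readout.state();Tw=T(s);np.save('Tw4.npy',Tw);print(Tw,s['force'],s['opening'],s['t'])
save('wrist','w4.png')
for l in ['track','park','crest_mid','barrel_center']:
    r=models.spot_point('wrist',l); print(l,[(round(d['conf'],2),towld('wrist',d['point'],Tw)) for d in r])
save('top','top1.png')
for l in ['track','park','crest_mid','barrel_center']:
    r=models.spot_point('top',l); print(l,[(round(d['conf'],2),towld('top',d['point'],Tw)) for d in r])
E
```

```text
[[  -1.      -0.002    0.006  542.231]
 [  -0.002    1.      -0.006 -161.728]
 [  -0.006   -0.006   -1.     207.105]
 [   0.       0.       0.       1.   ]] [-0.754  0.195 -1.226] 21.570785948283486 6.3833
track [(0.74, array([595.766,  91.397,   1.446]))]
park [(0.68, array([594.368,  11.509,  39.506]))]
crest_mid [(0.66, array([595.252, 131.828,  60.103]))]
barrel_center [(0.87, array([591.933,  10.513,  58.498]))]
track [(0.83, array([593.045,  87.677,  -1.358]))]
park [(0.81, array([593.801,  12.835,  37.896]))]
crest_mid [(0.94, array([591.651, 129.985,  57.449]))]
barrel_center [(0.62, array([596.174,   7.47 ,  55.839]))]
```

View pics/w4.png

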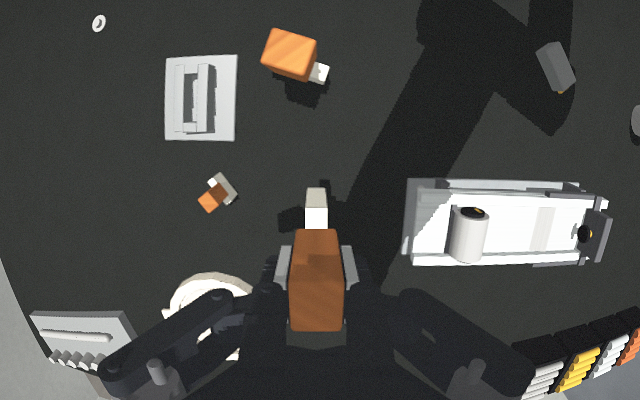

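```bash
cat > ov.py <<'E'
from h import *
def lane(x): return 40+np.tan(np.radians(6))*(x+75)
def tw(o,yaw,p):
    c,s=np.cos(yaw),np.sin(yaw);return np.array([o[0]+c*p[0]-s*p[1],o[1]+s*p[0]+c*p[1],p[2]])
def draw(cam,src,Tw,o,yaw,crop,f,out):
    im=cv2.imread(src);x0,y0,x1,y1=crop
    im=cv2.resize(im[y0:y1,x0:x1],None,fx=f,fy=f,interpolation=cv2.INTER_CUBIC)
    def L(a,b,col):
        pa,pb=[proj(cam,tw(o,yaw,p),Tw) for p in(a,b)]
        q=[tuple(int(v) for v in ((pp-[x0,y0]+.5)*f)) for pp in (pa,pb)];cv2.line(im,q[0],q[1],col,1,cv2.LINE_AA)
    for sy in(-44,-32,32,44):
        L((-142.5,sy,lane(-142.5)+12),(142.5,sy,lane(142.5)+12),(0,0,255))
    for x in (-142.5,142.5): L((x,-44,lane(x)),(x,44,lane(x)),(0,200,0)); 
    L((46,-32,lane(46)+5.5),(46,32,lane(46)+5.5),(255,0,0))
    cv2.imwrite(out,im)
E
python3 - <<'E'
from ov import *
Tw=np.load('Tw4.npy')
draw('wrist','pics/w4.png',Tw,(593.5,87.5),np.radians(90),(390,160,620,280),3.4,'pics/o1.png')
draw('top','pics/top0.png',None,(593.5,87.5),np.radians(90),(230,160,370,220),5.7,'pics/o2.png')
E
```

```text
(no output)
```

View pics/o1.png

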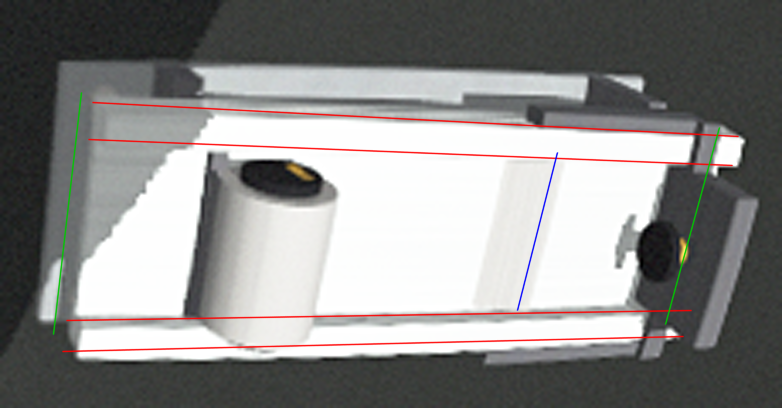

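View pics/o2.png

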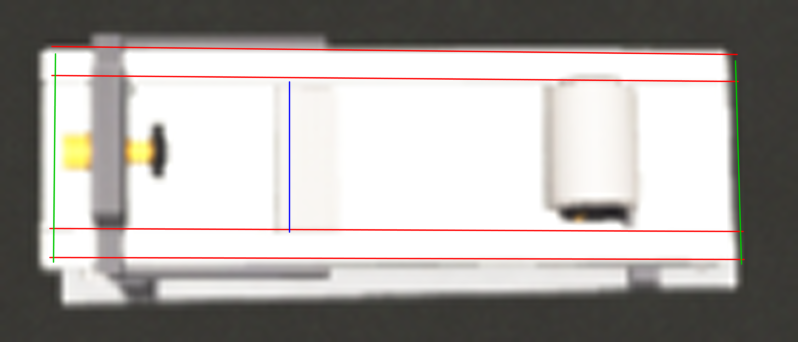

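>>> servo_tool(
  rows=[
    [-0.1,0.2,0,-0.01,-1],
    [-0.2,0.45,0,-0.01,-1],
    [-0.28,0.65,0,-0.01,-1],
    [-0.33,0.8,0,-0.01,-1],
    [-0.335,0.85,0,-0.01,-1],
    [-0.335,0.85,0,-0.01,-1],
    [-0.335,0.85,0,-0.01,-1],
  ],
)

```text
t: 7.47
ee_pos: [592.6, -38.3, 208.3]
orientation: [-0.007, 3.134, -0.013]
force: [-0.0, -1.2, -0.8]
opening: 21.2
```

>>> servo_tool(
  rows=[
    [0,0,0.1,0,-1],
    [0,0,0.25,0,-1],
    [0,0,0.4,0,-1],
    [0,0,0.5,0,-1],
    [0,0,0.55,0,-1],
    [0,0,0.55,0,-1],
  ],
)

```text
t: 7.97
ee_pos: [591.7, -40.2, 124.1]
orientation: [-0.004, 3.137, -0.013]
force: [-0.8, -0.8, -1.3]
opening: 21.3
```

```bash
python3 - <<'E'
from h import *
np.set_printoptions(precision=3,suppress=True)
s=readout.state();Tw=T(s);np.save('Tw5.npy',Tw);print(Tw,s['force'],s['opening'],s['t'])
save('wrist','w5.png');save('scene','s5.png')
im=cv2.imread('pics/s5.png');cv2.imwrite('pics/s5z.png',cv2.resize(im[140:260,270:410],None,fx=5,fy=5,interpolation=cv2.INTER_CUBIC))
E
```

```text
[[ -1.     -0.003   0.004 591.651]
 [ -0.003   1.     -0.008 -40.246]
 [ -0.004  -0.008  -1.    124.064]
 [  0.      0.      0.      1.   ]] [-0.755 -0.772 -1.279] 21.294898707765068 7.9667
```

View pics/w5.png

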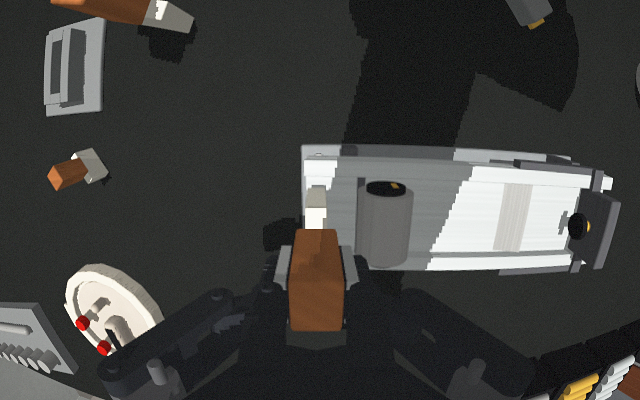

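View pics/s5z.png

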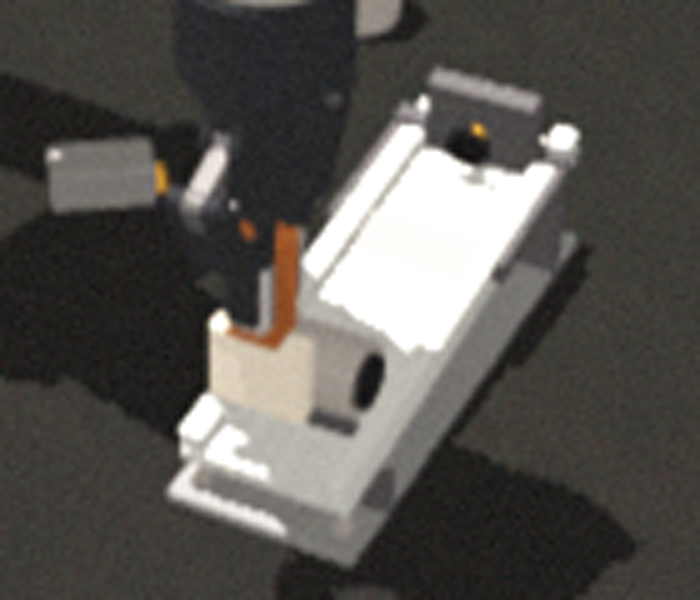

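```bash
python3 - <<'E'
from ov import *
Tw=np.load('Tw5.npy')
o=(592.5,89.5);y=np.radians(90.5)
draw('wrist','pics/w5.png',Tw,o,y,(290,130,630,290),2.35,'pics/o3.png')
draw('top','pics/top0.png',None,o,y,(230,160,370,220),5.7,'pics/o4.png')
# scene overlay with blade box
draw('scene','pics/s5.png',None,o,y,(270,140,410,260),5,'pics/o5.png')
im=cv2.imread('pics/o5.png')
for dx in(-24,24):
  for dy in (-6,6):
    for b in (-54.5,-12.5):
      p=(proj('scene',(Tw@np.array([dx,dy,-b,1]))[:3])-[270,140]+.5)*5;cv2.circle(im,tuple(int(v) for v in p),3,(255,0,255),-1)
cv2.imwrite('pics/o5.png',im)
a=cv2.imread('pics/o3.png');b=cv2.imread('pics/o4.png');print(a.shape,b.shape)
cv2.imwrite('pics/o34.png',cv2.resize(np.vstack([a[:, :798],cv2.resize(b,(a[:, :798].shape[1],342))]),None,fx=.8,fy=.8,interpolation=cv2.INTER_AREA))
E
```

```text
(376, 799, 3) (342, 798, 3)
```

View pics/o34.png

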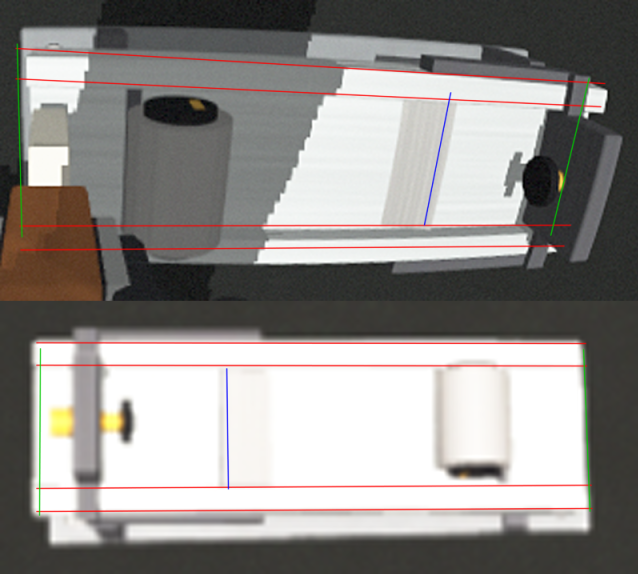

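View pics/o5.png

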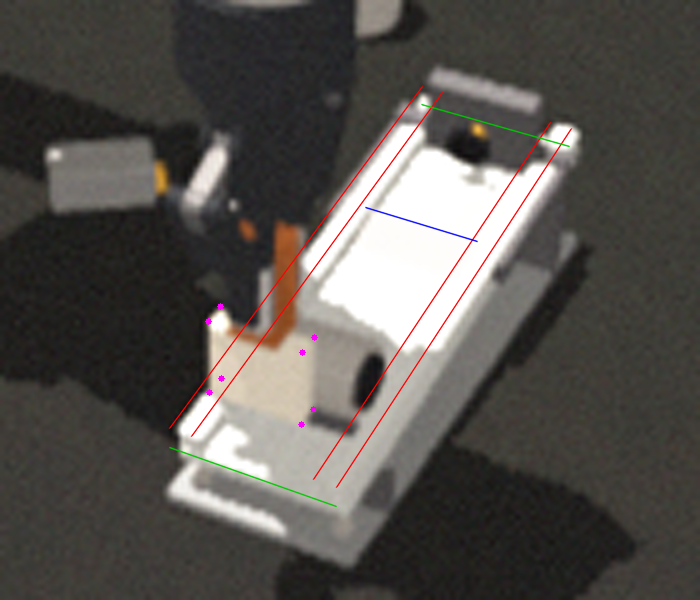

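>>> servo_tool(
  rows=[
    [-0.007,0.02,0.04,0,-1],
    [-0.007,0.04,0.08,0,-1],
    [-0.007,0.053,0.12,0,-1],
    [-0.007,0.053,0.15,0,-1],
    [-0.007,0.053,0.15,0,-1],
    [-0.007,0.053,0.15,0,-1],
  ],
)

```text
t: 8.57
ee_pos: [594.3, -32.0, 103.4]
orientation: [-0.006, 3.134, -0.013]
force: [0.9, 0.1, -0.1]
opening: 21.2
```

```bash
python3 - <<'E'
from h import *
np.set_printoptions(precision=3,suppress=True)
s=readout.state();Tw=T(s);print(Tw,s['force'],s['wrist_torque'],s['opening'],s['t'])
save('wrist','w6.png');save('scene','s6.png')
im=cv2.imread('pics/s6.png');cv2.imwrite('pics/s6z.png',cv2.resize(im[140:260,270:410],None,fx=5,fy=5,interpolation=cv2.INTER_CUBIC))
E
```

```text
[[ -1.     -0.004   0.007 594.318]
 [ -0.004   1.     -0.008 -32.01 ]
 [ -0.007  -0.008  -1.    103.383]
 [  0.      0.      0.      1.   ]] [ 0.912  0.105 -0.118] [-0.021  0.023  0.028] 21.204508831767804 8.5667
```

View pics/s6z.png

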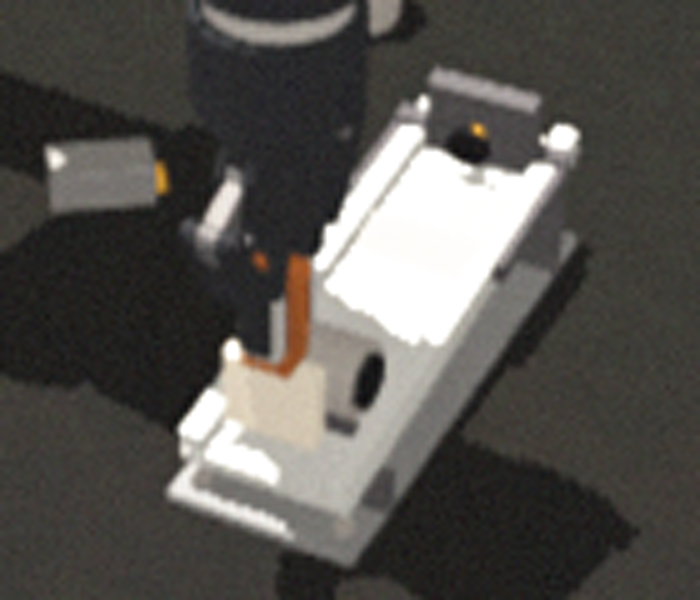

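>>> servo_tool(
  rows=[
    [0.004,0.03,0.007,0,-1],
    [0.007,0.06,0.008,0,-1],
    [0.007,0.09,0.004,0,-1],
    [0.007,0.12,0,0,-1],
    [0.007,0.15,-0.004,0,-1],
    [0.007,0.18,-0.008,0,-1],
    [0.007,0.21,-0.012,0,-1],
    [0.007,0.24,-0.015,0,-1],
  ],
)

```text
t: 9.33
ee_pos: [593.7, 4.3, 106.0]
orientation: [-0.006, 3.133, -0.014]
force: [-0.5, -1.1, -1.2]
opening: 21.4
```

```bash
python3 - <<'E'
from h import *
np.set_printoptions(precision=3,suppress=True)
s=readout.state();Tw=T(s);print(Tw,s['force'],s['wrist_torque'],s['opening'],s['t'])
save('wrist','w7.png')
E
```

```text
[[ -1.     -0.004   0.009 593.662]
 [ -0.004   1.     -0.009   4.292]
 [ -0.009  -0.009  -1.    106.007]
 [  0.      0.      0.      1.   ]] [-0.477 -1.084 -1.249] [-0.214  0.021 -0.016] 21.367842237409942 9.3333
```

View pics/w7.png

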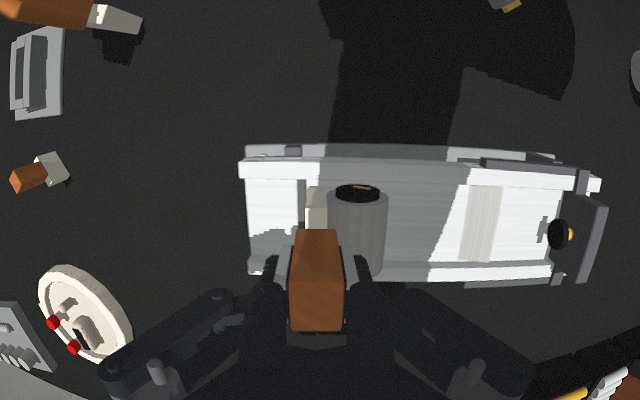

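>>> servo_tool(
  rows=[
    [0,0.033,-0.002,0,-1],
    [0,0.066,-0.005,0,-1],
    [0,0.1,-0.008,0,-1],
    [0,0.133,-0.012,0,-1],
    [0,0.166,-0.015,0,-1],
    [0,0.2,-0.019,0,-1],
    [0,0.233,-0.023,0,-1],
    [0,0.266,-0.026,0,-1],
  ],
)

```text
t: 10.05
ee_pos: [593.4, 45.7, 109.7]
orientation: [-0.007, 3.133, -0.012]
force: [-0.3, -0.9, -1.4]
opening: 21.4
```

>>> servo_tool(
  rows=[
    [0,0.033,-0.003,0,-1],
    [0,0.066,-0.007,0,-1],
    [0,0.1,-0.011,0,-1],
    [0,0.133,-0.015,0,-1],
    [0,0.16,-0.018,0,-1],
    [0,0.187,-0.021,0,-1],
    [0,0.21,-0.024,0,-1],
    [0,0.23,-0.026,0,-1],
  ],
)

```text
t: 10.72
ee_pos: [593.2, 80.6, 113.4]
orientation: [-0.007, 3.133, -0.012]
force: [0.3, -0.2, -1.4]
opening: 21.5
```

```bash
python3 - <<'E'
from h import *
np.set_printoptions(precision=3,suppress=True)
s=readout.state();Tw=T(s);np.save('Tw8.npy',Tw);print(Tw,s['force'],s['wrist_torque'],s['opening'],s['t'])
save('wrist','w8.png');save('top','t8.png')
im=cv2.imread('pics/t8.png');cv2.imwrite('pics/t8z.png',cv2.resize(im[160:220,230:370],None,fx=5.7,fy=5.7,interpolation=cv2.INTER_CUBIC))
E
```

```text
[[ -1.     -0.005   0.009 593.23 ]
 [ -0.005   1.     -0.008  80.625]
 [ -0.009  -0.008  -1.    113.399]
 [  0.      0.      0.      1.   ]] [ 0.276 -0.245 -1.443] [-0.192 -0.023  0.037] 21.46330178987576 10.7167
```

View pics/w8.png

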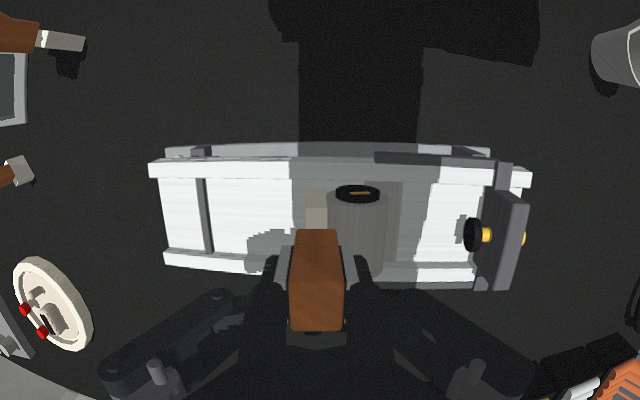

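View pics/t8z.png

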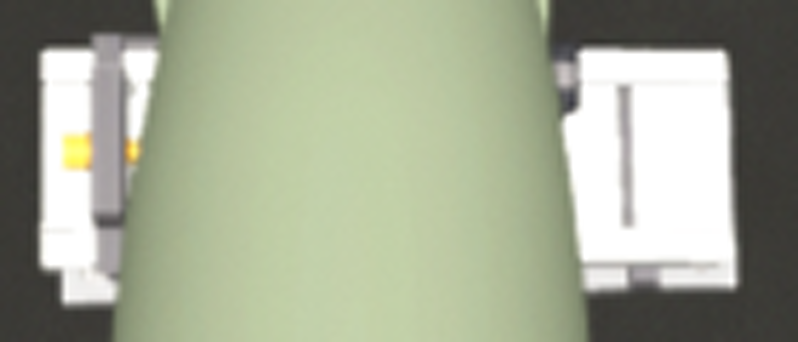

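>>> servo_tool(
  rows=[
    [0,0.016,-0.002,0,-1],
    [0,0.032,-0.004,0,-1],
    [0,0.048,-0.006,0,-1],
    [0,0.064,-0.008,0,-1],
    [0,0.08,-0.009,0,-1],
    [0,0.096,-0.011,0,-1],
    [0,0.112,-0.013,0,-1],
    [0,0.128,-0.015,0,-1],
  ],
)

```text
t: 11.48
ee_pos: [593.1, 100.3, 115.5]
orientation: [-0.008, 3.133, -0.012]
force: [-0.3, -3.9, -0.5]
opening: 21.3
```

>>> servo_tool(
  rows=[
    [0,0.01,-0.001,0,-1],
    [0,0.02,-0.002,0,-1],
    [0,0.03,-0.003,0,-1],
    [0,0.04,-0.005,0,-1],
  ],
)

```text
t: 11.82
ee_pos: [593.0, 106.4, 116.2]
orientation: [-0.008, 3.133, -0.012]
force: [0.9, -2.0, -0.8]
opening: 21.4
```

>>> servo_tool(
  rows=[
    [0,0.01,-0.001,0,-1],
    [0,0.02,-0.002,0,-1],
    [0,0.03,-0.003,0,-1],
    [0,0.04,-0.005,0,-1],
  ],
)

```text
t: 12.15
ee_pos: [592.8, 113.0, 116.8]
orientation: [-0.009, 3.133, -0.01]
force: [-0.4, -0.0, -1.3]
opening: 21.5
```

```bash
python3 - <<'E'
from h import *
np.set_printoptions(precision=3,suppress=True)
s=readout.state();Tw=T(s);np.save('Tw9.npy',Tw);print(Tw,s['force'],s['wrist_torque'],s['opening'],s['t'])
save('wrist','w9.png')
im=cv2.imread('pics/w9.png');cv2.imwrite('pics/w9z.png',cv2.resize(im[140:300,270:530],None,fx=3,fy=3,interpolation=cv2.INTER_CUBIC))
E
```

```text
[[ -1.     -0.005   0.008 592.844]
 [ -0.005   1.     -0.006 113.041]
 [ -0.008  -0.006  -1.    116.819]
 [  0.      0.      0.      1.   ]] [-0.422 -0.    -1.326] [0.034 0.033 0.064] 21.455166840844946 12.15
```

View pics/w9z.png

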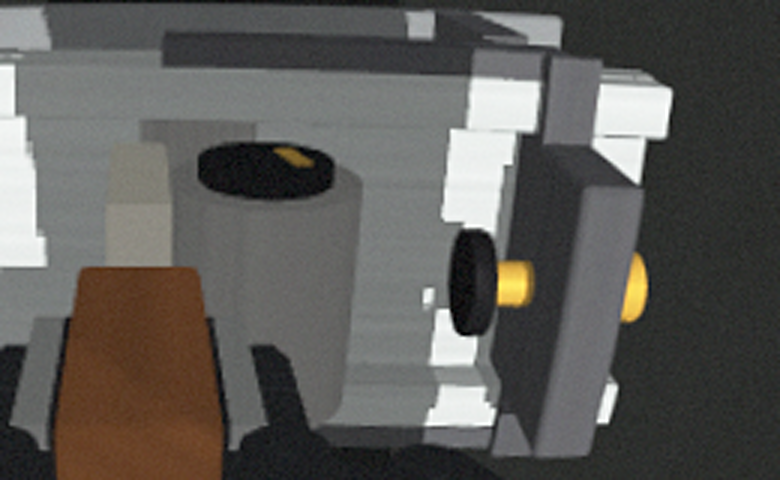

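>>> servo_tool(
  rows=[
    [0,0.007,-0.001,0,-1],
    [0,0.014,-0.001,0,-1],
    [0,0.021,-0.002,0,-1],
    [0,0.028,-0.003,0,-1],
    [0,0.035,-0.004,0,-1],
    [0,0.042,-0.005,0,-1],
    [0,0.049,-0.005,0,-1],
    [0,0.056,-0.006,0,-1],
  ],
)

```text
t: 12.87
ee_pos: [592.8, 121.8, 117.7]
orientation: [-0.009, 3.133, -0.01]
force: [-0.6, 0.6, -1.0]
opening: 21.5
```

>>> servo_tool(
  rows=[
    [0,0.005,-0.001,0,-1],
    [0,0.01,-0.001,0,-1],
    [0,0.015,-0.002,0,-1],
    [0,0.02,-0.002,0,-1],
  ],
)

```text
t: 13.2
ee_pos: [592.8, 124.7, 118.1]
orientation: [-0.009, 3.133, -0.01]
force: [0.1, -0.8, -1.0]
opening: 21.5
```

```bash
python3 - <<'E'
from h import *
np.set_printoptions(precision=3,suppress=True)
s=readout.state();Tw=T(s);np.save('Tw10.npy',Tw);print(Tw,s['force'],s['wrist_torque'],s['opening'],s['t'])
save('wrist','w10.png');print(readout.state()['force'])
im=cv2.imread('pics/w10.png');cv2.imwrite('pics/w10z.png',cv2.resize(im[140:300,270:530],None,fx=3,fy=3,interpolation=cv2.INTER_CUBIC))
E
```

```text
[[ -1.     -0.006   0.008 592.81 ]
 [ -0.006   1.     -0.006 124.75 ]
 [ -0.008  -0.006  -1.    118.068]
 [  0.      0.      0.      1.   ]] [ 0.134 -0.762 -0.954] [-0.193  0.062  0.022] 21.451982002566016 13.2
[ 0.56  -0.74  -0.834]
```

View pics/w10z.png

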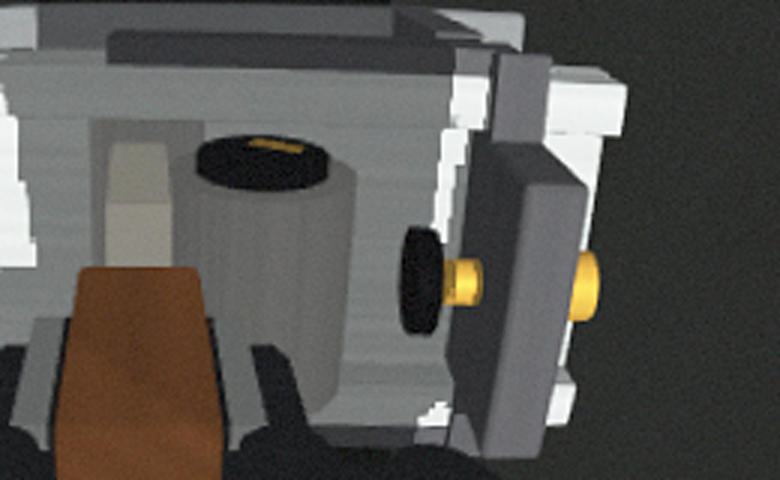

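>>> servo_tool(
  rows=[
    [0,0.005,-0.001,0,-1],
    [0,0.01,-0.001,0,-1],
    [0,0.015,-0.002,0,-1],
    [0,0.02,-0.002,0,-1],
  ],
)

```text
t: 13.58
ee_pos: [592.8, 127.8, 118.4]
orientation: [-0.009, 3.133, -0.01]
force: [0.0, -0.0, -0.3]
opening: 21.4
```

>>> servo_tool(
  rows=[
    [0,0.005,-0.001,0,-1],
    [0,0.01,-0.001,0,-1],
    [0,0.015,-0.002,0,-1],
  ],
)

```text
t: 13.83
ee_pos: [592.8, 130.1, 118.7]
orientation: [-0.009, 3.133, -0.01]
force: [0.3, -1.2, 0.0]
opening: 21.5
```

```bash
python3 - <<'E'
from h import *
np.set_printoptions(precision=3,suppress=True)
s=readout.state();Tw=T(s);np.save('Tw11.npy',Tw);print(s['ee_pos'],s['force'],s['wrist_torque'],s['opening'],s['t'])
save('wrist','w11.png');print(readout.state()['force'])
im=cv2.imread('pics/w11.png');cv2.imwrite('pics/w11z.png',cv2.resize(im[140:300,270:530],None,fx=3,fy=3,interpolation=cv2.INTER_CUBIC))
E
```

```text
[592.802 130.138 118.662] [ 0.31  -1.22   0.027] [-0.153 -0.003 -0.006] 21.499629920779796 13.8333
[-0.825 -0.25  -1.148]
```

View pics/w11z.png

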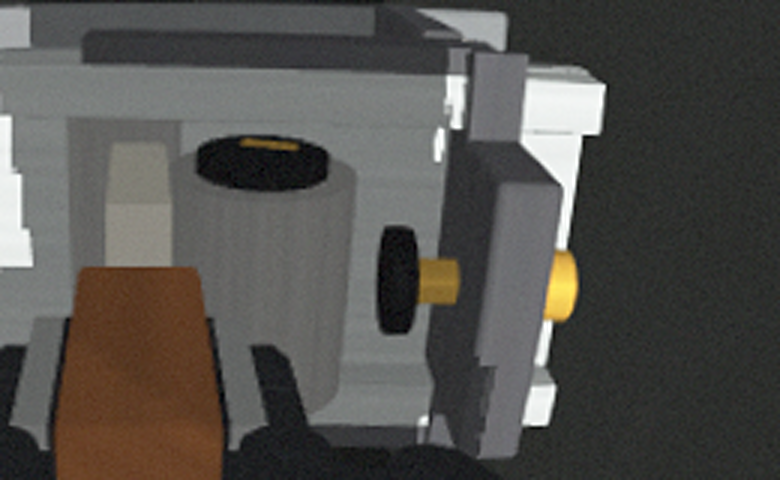

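>>> servo_tool(
  rows=[
    [0,0.005,-0.001,0,-1],
    [0,0.01,-0.001,0,-1],
    [0,0.015,-0.002,0,-1],
    [0,0.02,-0.002,0,-1],
  ],
)

```text
t: 14.22
ee_pos: [592.8, 133.4, 119.0]
orientation: [-0.009, 3.133, -0.01]
force: [0.3, -1.4, -1.0]
opening: 21.1
```

>>> servo_tool(
  rows=[
    [0,0.004,0,0,-1],
    [0,0.008,-0.001,0,-1],
    [0,0.011,-0.001,0,-1],
  ],
)

```text
t: 14.47
ee_pos: [592.8, 135.2, 119.1]
orientation: [-0.009, 3.133, -0.01]
force: [0.6, -0.1, -0.6]
opening: 21.5
```

```bash
python3 - <<'E'
from h import *
np.set_printoptions(precision=3,suppress=True)
s=readout.state();Tw=T(s);print(s['ee_pos'],s['force'],s['wrist_torque'],s['opening'],s['t'])
save('wrist','w12.png');print(readout.state()['force'])
im=cv2.imread('pics/w12.png');cv2.imwrite('pics/w12z.png',cv2.resize(im[140:300,270:530],None,fx=3,fy=3,interpolation=cv2.INTER_CUBIC))
E
```

```text
[592.754 135.151 119.124] [ 0.613 -0.122 -0.626] [-0.213 -0.025  0.004] 21.541268965602058 14.4667
[ 0.999 -0.573 -0.6  ]
```

View pics/w12z.png

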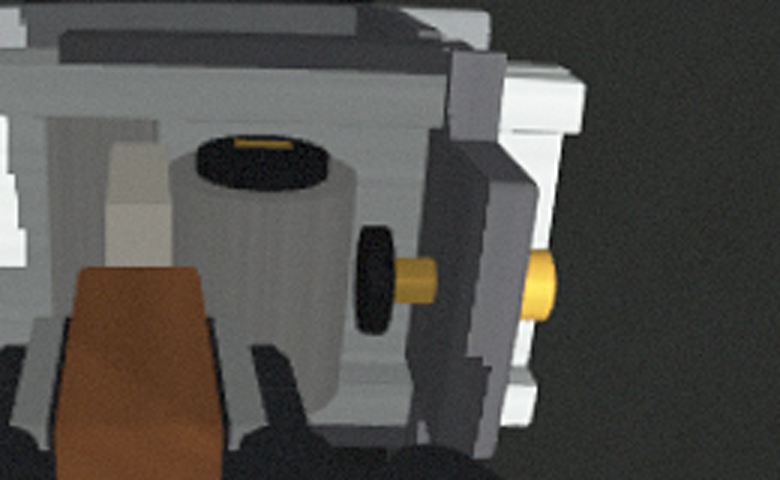

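>>> servo_tool(
  rows=[
    [0,0.003,0,0,-1],
    [0,0.006,0,0,-1],
    [0,0.01,0,0,-1],
    [0,0.01,0,0,-1],
  ],
)

```text
t: 14.85
ee_pos: [592.7, 136.9, 119.1]
orientation: [-0.01, 3.133, -0.009]
force: [0.3, -0.6, -0.5]
opening: 21.3
```

>>> servo_tool(
  rows=[
    [0,0.003,0,0,-1],
    [0,0.006,0,0,-1],
    [0,0.006,0,0,-1],
  ],
)

```text
t: 15.1
ee_pos: [592.8, 137.8, 119.1]
orientation: [-0.01, 3.133, -0.009]
force: [0.6, -1.7, -0.8]
opening: 21.5
```

```bash
python3 - <<'E'
from h import *
np.set_printoptions(precision=3,suppress=True)
s=readout.state();print(s['ee_pos'],s['force'],s['wrist_torque'],s['opening'],s['t'])
save('wrist','w13.png');s=readout.state();print(s['force'],s['wrist_torque'])
im=cv2.imread('pics/w13.png');cv2.imwrite('pics/w13z.png',cv2.resize(im[140:300,270:530],None,fx=3,fy=3,interpolation=cv2.INTER_CUBIC))
E
```

```text
[592.768 137.802 119.14 ] [ 0.563 -1.74  -0.78 ] [-0.196  0.045  0.059] 21.52517408456451 15.1
[-0.737  0.129 -0.189] [-0.229 -0.008  0.008]
```

View pics/w13z.png

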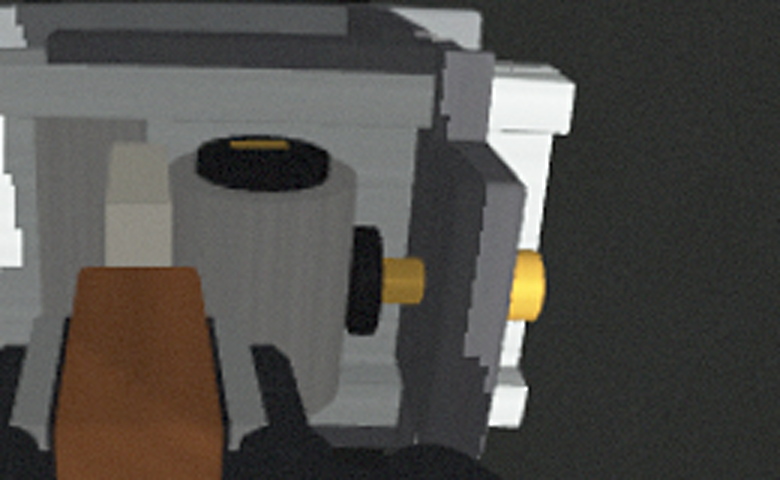

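About to touch the pad (gap now about nil at pixel 350). Half-millimetre steps.

>>> servo_tool(
  rows=[
    [0,0.004,0,0,-1],
    [0,0.007,0,0,-1],
    [0,0.007,0,0,-1],
  ],
)

```text
t: 15.4
ee_pos: [592.8, 138.3, 119.1]
orientation: [-0.009, 3.133, -0.011]
force: [-0.4, -2.8, -0.9]
opening: 21.1
```

>>> servo_tool(
  rows=[
    [0,0.004,0,0,-1],
    [0,0.006,0,0,-1],
    [0,0.006,0,0,-1],
  ],
)

```text
t: 15.65
ee_pos: [592.8, 138.7, 119.2]
orientation: [-0.009, 3.133, -0.013]
force: [-1.0, -4.3, -0.2]
opening: 21.1
```

```bash
python3 - <<'E'
from h import *
np.set_printoptions(precision=3,suppress=True)
s=readout.state();print(s['ee_pos'],s['force'],s['wrist_torque'],s['opening'],s['t'])
cams.camera('wrist');s=readout.state();print(s['force'],s['wrist_torque'])
E
```

```text
[592.811 138.705 119.202] [-0.959 -4.317 -0.204] [-1.153  0.12   0.063] 21.054036714693847 15.65
[-0.919 -4.466  0.812] [-1.158  0.013 -0.017]
```

>>> servo_tool(
  rows=[
    [0,0.006,0,0,-1],
    [0,0.01,0,0,-1],
    [0,0.014,0,0,-1],
    [0,0.014,0,0,-1],
  ],
)

```text
t: 16.03
ee_pos: [592.9, 139.8, 119.2]
orientation: [-0.008, 3.133, -0.017]
force: [-0.1, -6.2, 0.1]
opening: 21.7
```

>>> servo_tool(
  rows=[
    [0,0.01,0,0,-1],
    [0,0.012,0,0,-1],
    [0,0.012,0,0,-1],
    [0,0.012,0,0,-1],
  ],
)

```text
t: 16.37
ee_pos: [592.8, 140.2, 119.3]
orientation: [-0.007, 3.133, -0.022]
force: [0.0, -7.0, 1.4]
opening: 21.7
```

>>> servo_tool(
  rows=[
    [0,0.011,0,0,-1],
    [0,0.012,0,0,-1],
    [0,0.012,0,0,-1],
    [0,0.012,0,0,-1],
    [0,0.012,0,0,-1],
    [0,0.012,0,0,-1],
    [0,0.012,0,0,-1],
    [0,0.012,0,0,-1],
  ],
)

```text
t: 17.03
ee_pos: [592.8, 140.5, 119.3]
orientation: [-0.005, 3.133, -0.028]
force: [0.0, -7.3, 1.1]
opening: 21.2
```

```bash
python3 - <<'E'
from h import *
np.set_printoptions(precision=3,suppress=True)
s=readout.state();print(s['ee_pos'],s['force'],s['wrist_torque'],s['opening'],s['t'])
print(T(s))
E
```

```text
[592.793 140.451 119.254] [ 0.043 -7.311  1.103] [-1.943  0.069  0.044] 21.1821072942546 17.0333
[[ -1.     -0.003   0.009 592.793]
 [ -0.003   1.     -0.018 140.451]
 [ -0.009  -0.018  -1.    119.254]
 [  0.      0.      0.      1.   ]]
```

>>> servo_tool(
  rows=[
    [0,0.014,0,0,-1],
    [0,0.014,0,0,-1],
    [0,0.014,0,0,-1],
    [0,0.014,0,0,-1],
    [0,0.014,0,0,-1],
    [0,0.014,0,0,-1],
    [0,0.014,0,0,-1],
    [0,0.014,0,0,-1],
  ],
)

```text
t: 17.7
ee_pos: [592.8, 140.9, 119.3]
orientation: [-0.004, 3.133, -0.033]
force: [-0.5, -7.4, 1.4]
opening: 21.5
```

```bash
python3 - <<'E'
from h import *
np.set_printoptions(precision=3,suppress=True)
s=readout.state();print(s['ee_pos'],s['force'],s['wrist_torque'],s['opening'],s['t'])
E
```

```text
[592.781 140.862 119.285] [-0.509 -7.412  1.434] [-2.07   0.117  0.01 ] 21.546489880388602 17.7
```

>>> servo_tool(
  rows=[
    [0,0.0145,0,0,-1],
    [0,0.0145,0,0,-1],
    [0,0.0145,0,0,-1],
    [0,0.0145,0,0,-1],
    [0,0.0145,0,0,-1],
    [0,0.0145,0,0,-1],
    [0,0.0145,0,0,-1],
    [0,0.0145,0,0,-1],
  ],
)

```text
t: 18.37
ee_pos: [592.7, 141.2, 119.3]
orientation: [-0.002, 3.133, -0.04]
force: [-0.1, -8.3, 1.0]
opening: 21.3
```

>>> servo_tool(
  rows=[
    [0,0.0135,0,0,-1],
    [0,0.0135,0,0,-1],
    [0,0.0135,0,0,-1],
    [0,0.0135,0,0,-1],
    [0,0.0135,0,0,-1],
    [0,0.0135,0,0,-1],
    [0,0.0135,0,0,-1],
    [0,0.0135,0,0,-1],
  ],
)

```text
t: 19.03
ee_pos: [592.7, 141.4, 119.3]
orientation: [-0.001, 3.133, -0.046]
force: [-0.6, -8.3, 1.4]
opening: 21.2
```

```bash
python3 - <<'E'
from h import *
np.set_printoptions(precision=3,suppress=True)
s=readout.state();print(s['ee_pos'],s['force'],s['wrist_torque'],s['opening'],s['t']);print(T(s))
save('wrist','w14.png');print(readout.state()['force'])
E
```

```text
[592.729 141.388 119.288] [-0.564 -8.286  1.369] [-2.105  0.071 -0.012] 21.156054732036484 19.0333
[[ -1.     -0.001   0.008 592.729]
 [ -0.001   1.     -0.03  141.388]
 [ -0.008  -0.03   -1.    119.288]
 [  0.      0.      0.      1.   ]]
[-0.64  -8.065  0.808]
```

View pics/w14.png

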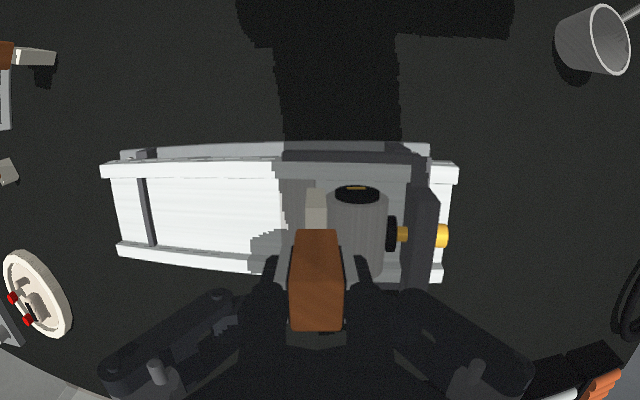

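>>> servo_tool(
  rows=[
    [0,0,0,0,-1],
    [0,-0.006,0,0,-1],
    [0,-0.013,0,0,-1],
    [0,-0.02,0,0,-1],
    [0,-0.028,0.001,0,-1],
    [0,-0.036,0.002,0,-1],
    [0,-0.044,0.003,0,-1],
    [0,-0.052,0.004,0,-1],
  ],
)

```text
t: 19.75
ee_pos: [592.8, 133.9, 119.0]
orientation: [-0.002, 3.133, -0.045]
force: [-0.2, 0.2, -1.1]
opening: 21.3
```

>>> servo_tool(
  rows=[
    [0,-0.008,0.001,0,-1],
    [0,-0.016,0.002,0,-1],
    [0,-0.024,0.003,0,-1],
    [0,-0.032,0.004,0,-1],
    [0,-0.04,0.005,0,-1],
    [0,-0.048,0.006,0,-1],
    [0,-0.056,0.007,0,-1],
    [0,-0.064,0.008,0,-1],
  ],
)

```text
t: 20.42
ee_pos: [592.8, 124.2, 118.0]
orientation: [-0.001, 3.133, -0.045]
force: [-0.1, 1.2, -0.4]
opening: 21.3
```

```bash
python3 - <<'E'
from h import *
np.set_printoptions(precision=3,suppress=True)
s=readout.state();print(s['ee_pos'],s['force'],s['wrist_torque'],s['opening'],s['t']);print(T(s))
save('wrist','w15.png');print(readout.state()['force'])
E
```

```text
[592.76  124.189 118.018] [-0.146  1.171 -0.445] [ 0.046 -0.002 -0.003] 21.31423574996318 20.4167
[[ -1.     -0.001   0.009 592.76 ]
 [ -0.001   1.     -0.029 124.189]
 [ -0.008  -0.029  -1.    118.018]
 [  0.      0.      0.      1.   ]]
[-0.061 -0.269 -1.319]
```

View pics/w15.png

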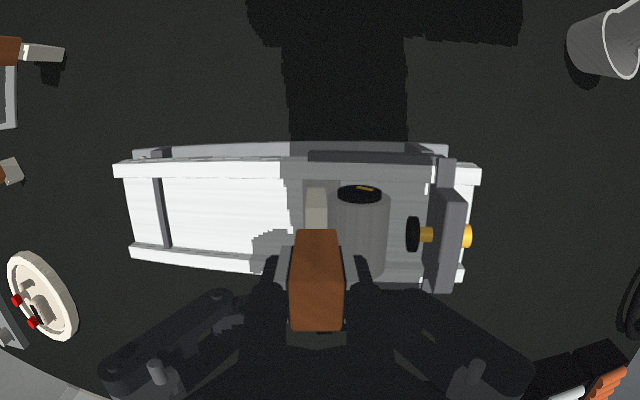

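>>> servo_tool(
  rows=[
    [0,-0.01,0,0,-1],
    [0,-0.022,0,0,-1],
    [0,-0.04,0,0,-1],
    [0,-0.065,0,0,-1],
    [0,-0.1,0,0,-1],
    [0,-0.15,0,0,-1],
    [0,-0.2,0,0,-1],
    [0,-0.2,0,0,-1],
  ],
)

```text
t: 21.13
ee_pos: [592.9, 92.2, 118.9]
orientation: [0.002, 3.133, -0.046]
force: [0.6, 0.8, -1.0]
opening: 21.2
```

```bash
python3 - <<'E'
from h import *
np.set_printoptions(precision=3,suppress=True)
s=readout.state();print(s['ee_pos'],s['force'],s['wrist_torque'],s['opening'],s['t']);print(T(s))
save('wrist','w16.png');save('scene','s16.png')
im=cv2.imread('pics/s16.png');cv2.imwrite('pics/s16z.png',cv2.resize(im[130:250,270:410],None,fx=5,fy=5,interpolation=cv2.INTER_CUBIC))
E
```

```text
[592.87   92.229 118.947] [ 0.605  0.815 -1.002] [ 0.079  0.014 -0.058] 21.180107951830884 21.1333
[[ -1.      0.001   0.008 592.87 ]
 [  0.001   1.     -0.03   92.229]
 [ -0.009  -0.03   -1.    118.947]
 [  0.      0.      0.      1.   ]]
```

View pics/w16.png

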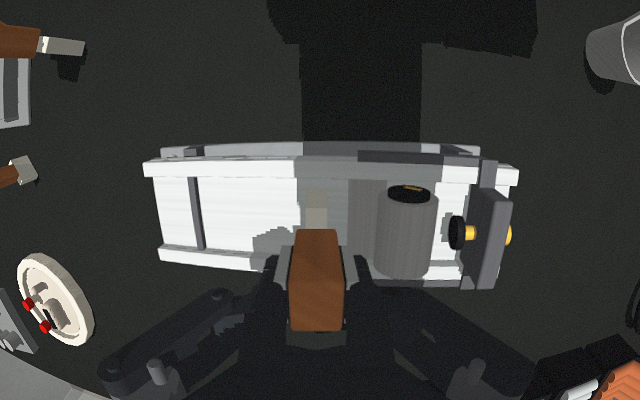

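View pics/s16z.png

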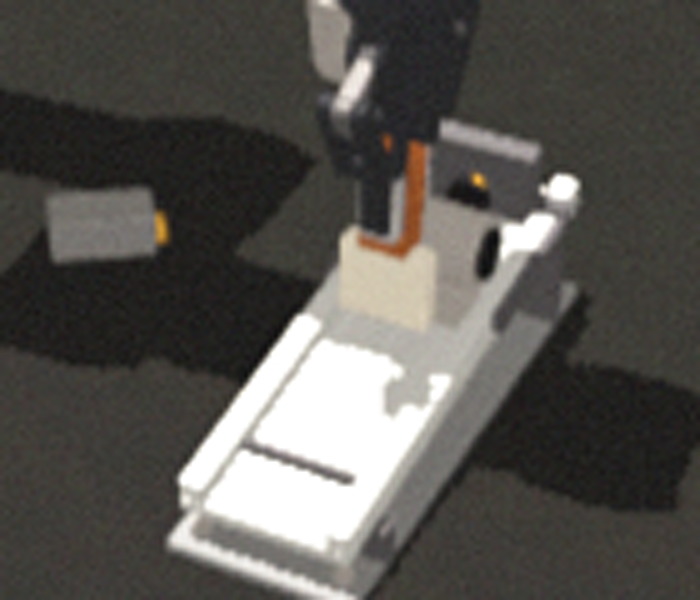

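>>> servo_tool(
  rows=[
    [0,-0.03,-0.06,0,-1],
    [0,-0.08,-0.15,0,-1],
    [0,-0.15,-0.3,0,-1],
    [0,-0.25,-0.45,0,-1],
    [0,-0.35,-0.58,0,-1],
    [0,-0.45,-0.65,0,-1],
    [0,-0.55,-0.65,0,-1],
    [0,-0.65,-0.65,0,-1],
  ],
)

```text
t: 21.9
ee_pos: [592.7, -2.0, 221.3]
orientation: [-0.0, 3.13, -0.045]
force: [-0.2, -0.3, -1.6]
opening: 21.2
```

>>> servo_tool(
  rows=[
    [0.05,-0.15,0,0.02,-1],
    [0.12,-0.3,0,0.04,-1],
    [0.2,-0.45,0,0.07,-1],
    [0.27,-0.6,0,0.07,-1],
    [0.34,-0.75,0,0.07,-1],
    [0.41,-0.87,0,0.07,-1],
    [0.45,-0.93,0,0.07,-1],
    [0.45,-0.93,0,0.07,-1],
  ],
)

```text
t: 22.57
ee_pos: [524.4, -143.0, 225.3]
orientation: [0.09, 3.127, -0.046]
force: [0.8, 0.8, -1.3]
opening: 21.4
```

```bash
python3 - <<'E'
from h import *
np.set_printoptions(precision=4,suppress=True)
s=readout.state();print(s['ee_pos'],s['force'],s['opening'],s['t']);print(T(s))
g=np.load('Tgrasp.npy');print(g)
print(mv(g[:3,3]+[0,0,150]-s['ee_pos']))
E
```

```text
[ 524.3932 -143.0019  225.2901] [ 0.7619  0.8307 -1.3305] 21.355715126285766 22.5667
[[  -0.9983    0.0577    0.0117  524.3932]
 [   0.0574    0.9979   -0.0295 -143.0019]
 [  -0.0134   -0.0288   -0.9995  225.2901]
 [   0.        0.        0.        1.    ]]
[[  -0.9984    0.0572    0.004   452.7254]
 [   0.0572    0.9984   -0.0037 -298.4067]
 [  -0.0042   -0.0035   -1.       60.4573]
 [   0.        0.        0.        1.    ]]
(array([ 0.4188, -1.0586,  0.1238]), 0.0)
```

>>> servo_tool(
  rows=[
    [0.06,-0.15,0,0,-1],
    [0.14,-0.33,0,0,-1],
    [0.22,-0.5,0,0,-1],
    [0.3,-0.67,0,0,-1],
    [0.37,-0.8,0,0,-1],
    [0.42,-0.9,0,0,-1],
    [0.43,-0.98,0,0,-1],
    [0.43,-0.98,0,0,-1],
  ],
)

```text
t: 23.23
ee_pos: [452.0, -287.5, 229.0]
orientation: [0.092, 3.126, -0.047]
force: [0.3, -0.4, -0.6]
opening: 21.2
```

>>> servo_tool(
  rows=[
    [0,0,0.1,0,-1],
    [0,0,0.25,0,-1],
    [0,0,0.4,0,-1],
    [0,0,0.55,0,-1],
    [0,0,0.65,0,-1],
    [0,0,0.7,0,-1],
    [0,0,0.7,0,-1],
    [0,0,0.7,0,-1],
  ],
)

```text
t: 23.9
ee_pos: [454.1, -290.0, 124.3]
orientation: [0.091, 3.126, -0.047]
force: [0.2, -0.5, -0.6]
opening: 21.1
```

```bash
python3 - <<'E'
from h import *
np.set_printoptions(precision=4,suppress=True)
s=readout.state();Tw=T(s);np.save('Tw17.npy',Tw);print(s['ee_pos'],s['force'],s['opening'],s['t']);print(Tw)
print(mv(np.array([452.3,-296,90])-s['ee_pos']))
save('wrist','w17.png');save('scene','s17.png')
im=cv2.imread('pics/w17.png');cv2.imwrite('pics/w17z.png',cv2.resize(im[120:300,230:400],None,fx=4,fy=4,interpolation=cv2.INTER_CUBIC)[:600])
im=cv2.imread('pics/s17.png');cv2.imwrite('pics/s17z.png',cv2.resize(im[220:320,150:270],None,fx=6,fy=6,interpolation=cv2.INTER_CUBIC))
E
```

```text
[ 454.0627 -290.0414  124.35  ] [ 0.1866 -0.4903 -0.6423] 21.088821977874165 23.9
[[  -0.9982    0.0581    0.0129  454.0627]
 [   0.0577    0.9979   -0.0301 -290.0414]
 [  -0.0146   -0.0293   -0.9995  124.35  ]
 [   0.        0.        0.        1.    ]]
(array([ 0.0128, -0.0336,  0.2299]), 0.0)
```

View pics/w17z.png

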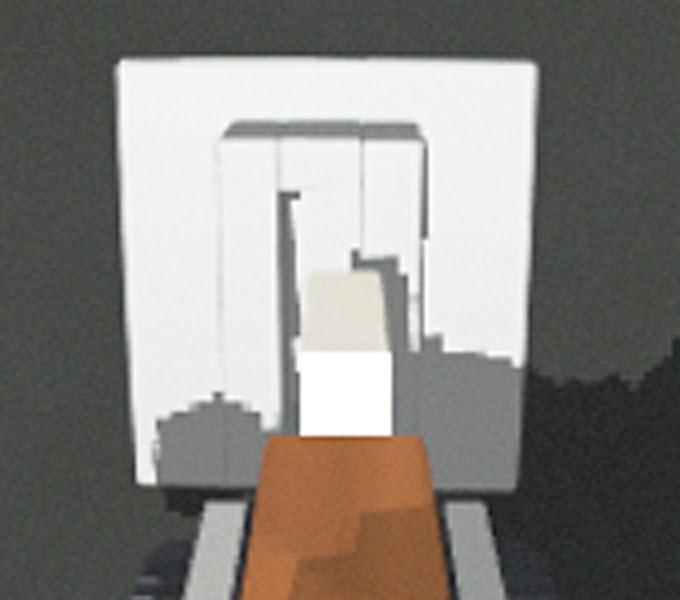

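View pics/s17z.png

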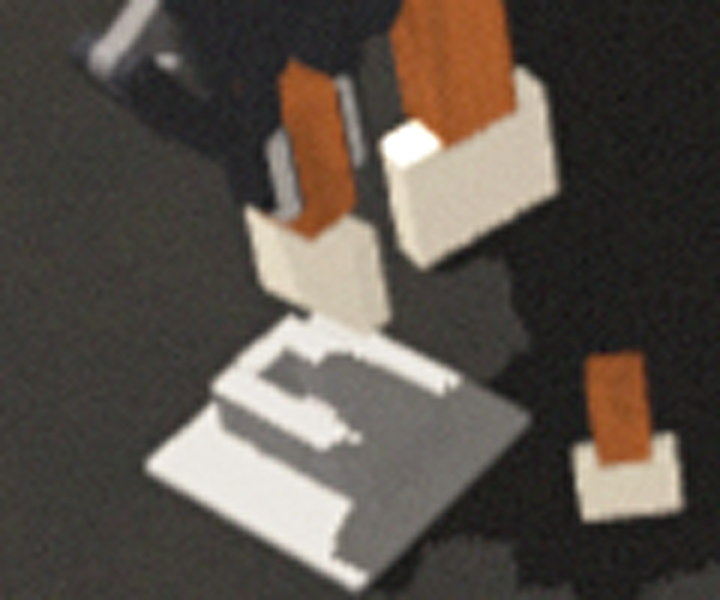

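```bash
python3 - <<'E'
from h import *
np.set_printoptions(precision=2,suppress=True)
Tw=np.load('Tw17.npy')
q=lambda u,v,z:onz('wrist',230+(u+.5)/4-.5,120+(v+.5)/4-.5,z,Tw)
print('slot near top L,R',q(279,136,30),q(360,136,30)); print('left edge lower',q(279,190,30),q(280,300,30),'right lower',q(362,250,30))
print('plate',[q(u,v,6) for u,v in((118,62),(537,64),(520,490),(138,485))],np.mean([q(u,v,6) for u,v in((118,62),(537,64),(520,490),(138,485))],0))
zb=124.35-54.5
print('blade bottom near L,R',q(308,273,zb),q(380,271,zb)); print('blade top near',q(300,351,zb+42),q(391,351,zb+42))
for b in(54.5,12.5):
  print('model',[(Tw@np.array([24,sy,-(-b),1]))[:3] for sy in(-6,6)])
E
```

```text
slot near top L,R [ 413.56 -302.45   30.  ] [ 414.43 -286.81   30.  ]
left edge lower [ 424.26 -303.21   30.  ] [ 446.76 -304.66   30.  ] right lower [ 437.24 -287.68   30.  ]
plate [array([ 399.23, -338.05,    6.  ]), array([ 404.75, -249.31,    6.  ]), array([ 503.37, -254.54,    6.  ]), array([ 498.2 , -344.43,    6.  ])] [ 451.39 -296.58    6.  ]
blade bottom near L,R [ 430.02 -295.59   69.85] [ 430.27 -283.69   69.85]
blade top near [ 428.69 -294.15  111.85] [ 429.27 -282.09  111.85]
model [array([ 430.46, -296.29,   69.7 ]), array([ 431.16, -284.31,   69.35])]
model [array([ 429.92, -295.02,  111.68]), array([ 430.62, -283.05,  111.33])]
```

>>> servo_tool(
  rows=[
    [0.0176,-0.035,0.05,0,-1],
    [0.0176,-0.035,0.12,0,-1],
    [0.0176,-0.035,0.18,0,-1],
    [0.0176,-0.035,0.22,0,-1],
    [0.0176,-0.035,0.2275,0,-1],
    [0.0176,-0.035,0.2275,0,-1],
    [0.0176,-0.035,0.2275,0,-1],
  ],
)

```text
t: 24.58
ee_pos: [452.0, -297.0, 91.1]
orientation: [0.092, 3.125, -0.048]
force: [0.3, 0.5, -1.3]
opening: 21.5
```

```bash
python3 - <<'E'
from h import *
np.set_printoptions(precision=4,suppress=True)
s=readout.state();Tw=T(s);np.save('Tw18.npy',Tw);print(s['ee_pos'],s['force'],s['opening'],s['t']);print(Tw)
save('wrist','w18.png')
im=cv2.imread('pics/w18.png');cv2.imwrite('pics/w18z.png',cv2.resize(im[120:270,230:400],None,fx=4,fy=4,interpolation=cv2.INTER_CUBIC))
E
```

```text
[ 451.95   -297.0361   91.1428] [ 0.2639  0.4545 -1.2628] 21.47964832205351 24.5833
[[  -0.9982    0.0588    0.0142  451.95  ]
 [   0.0583    0.9978   -0.0314 -297.0361]
 [  -0.016    -0.0305   -0.9994   91.1428]
 [   0.        0.        0.        1.    ]]
```

View pics/w18z.png

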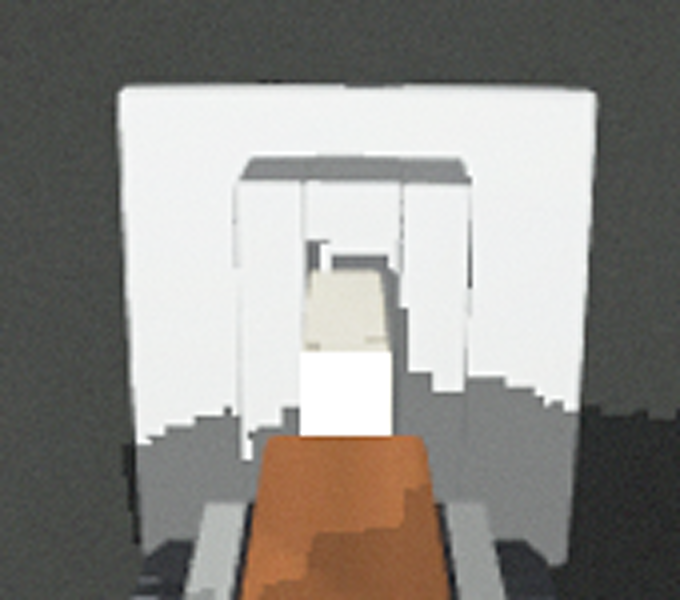

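```bash
python3 - <<'E'
from h import *
np.set_printoptions(precision=2,suppress=True)
Tw=np.load('Tw18.npy')
q=lambda u,v,z:onz('wrist',230+(u+.5)/4-.5,120+(v+.5)/4-.5,z,Tw)
print('slot near top L,R',q(304,182,30),q(402,182,30),'left lower',q(301,300,30),'right lower',q(402,260,30))
P=[q(u,v,6) for u,v in((118,90),(597,92))];print(P)
zb=91.14-54.5
print('blade bottom',q(308,273,zb),q(381,271,zb))
E
```

```text
slot near top L,R [ 413.98 -302.77   30.  ] [ 414.84 -286.39   30.  ] left lower [ 434.65 -304.7    30.  ] right lower [ 428.38 -287.02   30.  ]
[array([ 399.23, -338.26,    6.  ]), array([ 404.4 , -249.26,    6.  ])]
blade bottom [ 427.97 -302.64   36.64] [ 428.23 -290.58   36.64]
```

>>> servo_tool(
  rows=[
    [0.006,0.007,0,0,-1],
    [0.006,0.008,0.02,0,-1],
    [0.006,0.009,0.05,0,-1],
    [0.007,0.01,0.08,0,-1],
    [0.008,0.0115,0.11,0,-1],
    [0.008,0.0115,0.133,0,-1],
    [0.008,0.0115,0.133,0,-1],
  ],
)

```text
t: 25.22
ee_pos: [450.7, -295.5, 70.3]
orientation: [0.091, 3.126, -0.047]
force: [-0.1, -0.5, -0.4]
opening: 21.2
```

```bash
python3 - <<'E'
from h import *
np.set_printoptions(precision=4,suppress=True)
s=readout.state();Tw=T(s);np.save('Tw19.npy',Tw);print(s['ee_pos'],s['force'],s['wrist_torque'],s['opening'],s['t']);print(Tw)
save('wrist','w19.png')
im=cv2.imread('pics/w19.png');cv2.imwrite('pics/w19z.png',cv2.resize(im[120:270,230:400],None,fx=4,fy=4,interpolation=cv2.INTER_CUBIC))
E
```

```text
[ 450.7298 -295.4954   70.3264] [-0.0763 -0.4959 -0.381 ] [ 0.0489  0.0298 -0.0327] 21.205387021609617 25.2167
[[  -0.9982    0.0587    0.0133  450.7298]
 [   0.0582    0.9978   -0.0306 -295.4954]
 [  -0.0151   -0.0298   -0.9994   70.3264]
 [   0.        0.        0.        1.    ]]
```

View pics/w19z.png

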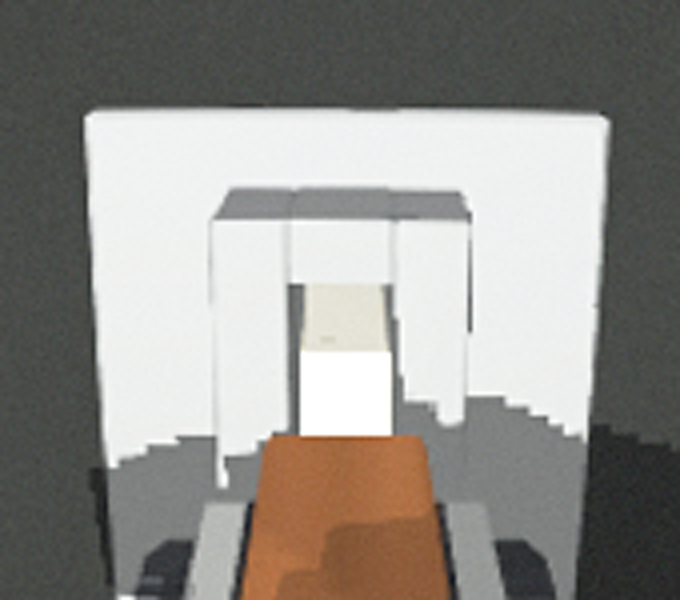

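>>> servo_tool(
  rows=[
    [0.001,0.002,0.015,0,-1],
    [0.001,0.003,0.03,0,-1],
    [0.001,0.003,0.045,0,-1],
    [0.001,0.003,0.057,0,-1],
    [0.001,0.003,0.057,0,-1],
  ],
)

```text
t: 25.68
ee_pos: [450.8, -295.3, 61.8]
orientation: [0.092, 3.126, -0.047]
force: [-0.0, -0.1, -1.0]
opening: 21.3
```

>>> servo_tool(
  rows=[
    [0,0,0.006,0,-1],
    [0,0,0.008,0,-1],
    [0,0,0.008,0,-1],
  ],
)

```text
t: 25.93
ee_pos: [450.9, -295.4, 60.8]
orientation: [0.091, 3.126, -0.047]
force: [0.1, 0.2, 0.5]
opening: 21.4
```

>>> servo_tool(
  rows=[
    [0,0,0.006,0,-1],
    [0,0,0.01,0,-1],
    [0,0,0.01,0,-1],
  ],
)

```text
t: 26.18
ee_pos: [451.2, -295.5, 60.6]
orientation: [0.091, 3.125, -0.048]
force: [-2.3, 2.2, 11.0]
opening: 21.0
```

```bash
python3 - <<'E'
from h import *
np.set_printoptions(precision=4,suppress=True)
s=readout.state();Tw=T(s);print(s['ee_pos'],s['force'],s['wrist_torque'],s['opening'],s['t']);print(Tw)
save('wrist','w20.png')
im=cv2.imread('pics/w20.png');cv2.imwrite('pics/w20z.png',cv2.resize(im[120:270,230:400],None,fx=4,fy=4,interpolation=cv2.INTER_CUBIC))
E
```

```text
[ 451.154  -295.5396   60.5674] [-2.3221  2.204  11.04  ] [ 0.6425  0.7849 -0.0239] 20.99224524596423 26.1833
[[  -0.9982    0.0585    0.0141  451.154 ]
 [   0.0581    0.9978   -0.0313 -295.5396]
 [  -0.0159   -0.0304   -0.9994   60.5674]
 [   0.        0.        0.        1.    ]]
```

View pics/w20z.png

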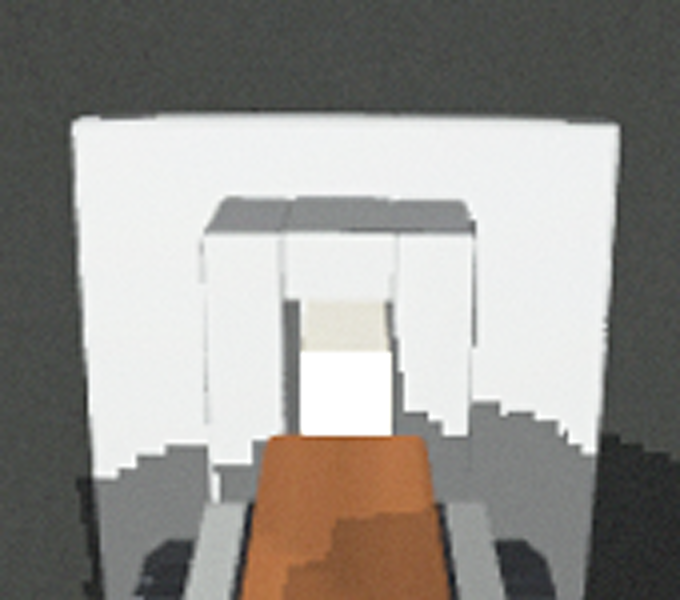

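>>> servo_tool(
  rows=[
    [0,0,0,0,-0.45],
    [0,0,0,0,-0.4],
    [0,0,0,0,-0.3],
    [0,0,0,0,-0.15],
    [0,0,0,0,0.1],
    [0,0,0,0,0.4],
    [0,0,0,0,0.7],
    [0,0,0,0,1],
  ],
)

```text
t: 26.9
ee_pos: [451.1, -295.5, 60.5]
orientation: [0.091, 3.125, -0.048]
force: [0.8, 0.7, -0.0]
opening: 80.8
```

>>> servo_tool(
  rows=[
    [0,0,0,0,1],
    [0,0,0,0,1],
    [0,0,-0.1,0,1],
    [0,0,-0.25,0,1],
    [0,0,-0.4,0,1],
    [0,0,-0.6,0,1],
    [0,0,-0.8,0,1],
    [0,0,-0.9,0,1],
  ],
)

```text
t: 27.57
ee_pos: [450.3, -292.1, 199.0]
orientation: [0.091, 3.122, -0.052]
force: [0.9, -1.5, -0.6]
opening: 85.3
```

```bash
python3 - <<'E'
from h import *
np.set_printoptions(precision=4,suppress=True)
s=readout.state();Tw=T(s);print(s['ee_pos'],s['force'],s['opening'],s['t'])
save('wrist','w21.png');save('scene','s21.png')
im=cv2.imread('pics/s21.png');cv2.imwrite('pics/s21z.png',cv2.resize(im[130:320,170:400],None,fx=3.2,fy=3.2,interpolation=cv2.INTER_CUBIC)[:600])
E
```

```text
[ 450.2928 -292.1321  198.9964] [ 0.8965 -1.5171 -0.5672] 85.2924004088729 27.5667
```

View pics/w21.png

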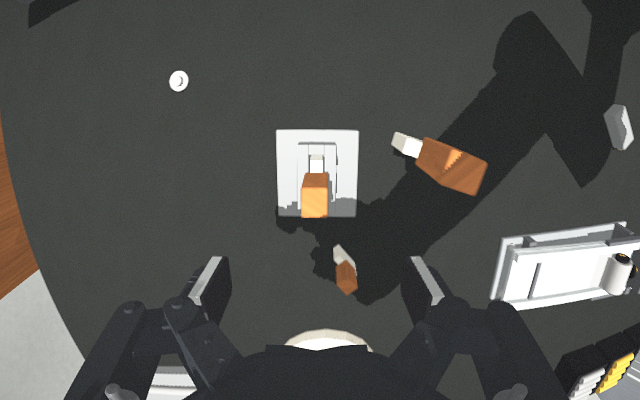

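View pics/s21z.png

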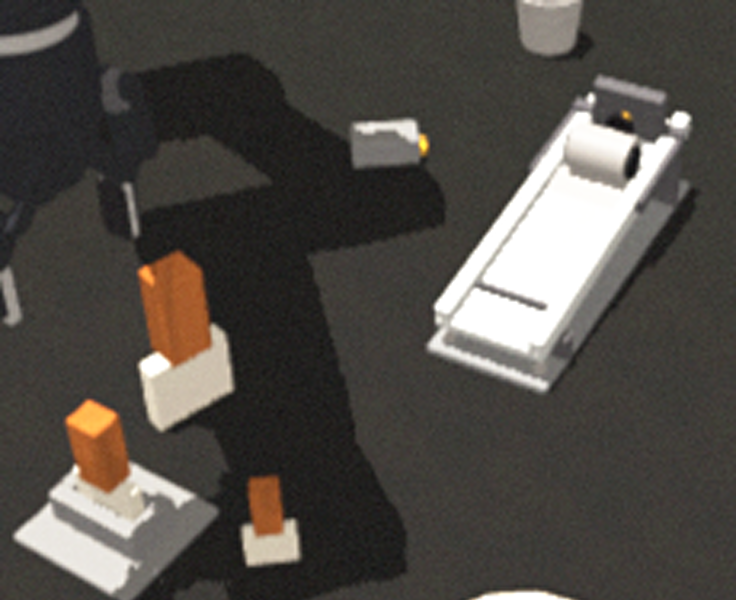

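```bash
python3 -c "
from workcell import order
print(order.hand_in())"
```

```text
the job is handed in; nothing more can be done
None
```

The job is done and handed in at about 27.7 s of robot time, within the 67 s limit.

- **Rolling:** I took the middle-sized paddle from its stand and rolled the barrel up the lane and over the ramp. The push showed about 3.9 N at the reading on the ramp and fell to about 0 N past the crest. I then eased the barrel onto the pad.
- **Pressing:** From the first full hold the wrist sensor read 7.3, 7.4, 8.3 and 8.3 N over about 2.7 s. The last 1.3 s ended at about 8.3 N, and the highest reading was about 8.3 N. These are sampled readings, noisy by about 1 N, taken only at the end of each move.
- **Returning:** I drew the paddle back slowly, then set it down in its slot and released it. It reached the slot floor at the same height at which I had picked it up (60.6 against 60.5 mm), with about 11 N of downward press.

**Last checks:**
- The last scene picture shows the barrel in the nest and the paddle upright in its stand.
- The relay, the cup and the look-alike paddles appear not to have moved in it. The flange is mostly cut off at the edge, but I never touched it or went near it.
- The open gripper was clear of everything at a height of 199 mm.

**Deviation:** During the press the gripper gradually tilted by about 1.7 degrees. I allowed for this when putting the paddle back, and it went into the slot without touching the sides.

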